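# Dispense one dose tin and set it on the free scale

### The job

Get the next coffee dose from the tin dispenser: push its sprung lever all the way round to the stop, once, and let it spring fully home, so that the bottom tin is swept out of the wire magazine onto the open deck and only the next tin drops into its place. Then lift the tin that came out and set it down, not drop it, upright on the middle of the pan of the scale that has nothing on it, leaving that scale, the other scale and its bowl where they are.

Things in the scene. Friction and masses are not known exactly. Their poses are not given: they have to be found in the camera images.
- pivot (a point): Axis of lever and rotor: centre of the fixed round base (240 mm across), at deck height, 20 mm above the bench. Hub 32 mm across, 62 mm high; the lever arm, 22 mm wide, lies 48 to 55 mm above the bench. A sector plate (radius 109 mm, 22 to 42 mm above the bench) turns with the lever; its V-shaped leading edge sweeps the bottom tin along the deck.
- magazine_foot (a point): Point on the deck under the centre of the wire magazine, 80 mm from the pivot; the bottom tin stands here. The magazine is a round wire cage 78 mm across, 48 to 131 mm above the bench, open below, on a column at its outer side (to 138 mm from the pivot, 138 mm high).
- outfeed (a point): Point on the deck (z = deck top) where the swept-out tin comes to lie, within about 15 mm; 80 mm from the pivot. Nothing is over it once the lever is home. A kerb 12 mm high stands 44 mm further on in the sweeping direction; toward the pivot and outward there is free room for fingers (the hub begins 64 mm away).
- lever_grip (a point): Middle of the upright wooden grip at the end of the lever, 130 mm from the pivot; the grip is a round rod 24 mm across from 55 to 117 mm above the bench. It moves with the lever.
- dose_lever (a joint): Angle of the lever, rad: 0 = home (where its spring holds it), 1.62 = at its stop. It grows clockwise as seen from above. It takes up to about 15 N at the grip, and springs back by itself in about a second when let go.
- tin_1: The bottom tin, the one that comes out: flat round slip-lid tin, 62 mm across, 24 mm high, about 80 g; origin at the centre of its underside, z up. Best grasped across its diameter from above.
- tin_2: The next tin, of the same make, resting on tin_1; two more rest on it. Origin at the centre of its underside. It must drop to the deck in the magazine and stay there.
- scale_free: The coffee scale with nothing on it: flat black box 138 x 190 x 26 mm, origin under its centre; its y axis runs along its length away from the display. Loose.
- pan_free (a point): Centre of the top of the free scale's square pan (128 x 128 mm), 26 mm above the bench.
- scale_busy: The other coffee scale of the same make, with the white bowl on its pan. Loose; leave it.
- cupping_bowl: White cupping bowl 88 mm across, 56 mm high, standing on the other scale; origin at the centre of its underside. Loose; leave it.

How it is judged (in metres and radians):
On the way, in this order (a step that is already met when the one before it is completed fails the run):
1. the lever is swung to its stop (value of joint dose_lever above 1.57 rad), for 0.1 s.
2. the lever is fully home again, the bottom tin lies out on the deck and the next tin stands in its place (value of joint dose_lever below 0.06 rad and horizontal distance between tin_1 and outfeed below 0.03 m and z of tin_2 in the frame of magazine_foot below 0.006 m), for 0.2 s.
At the end, for the whole second after the job is handed in: tin_1 stands upright and at rest on the free scale, its centre within 25 mm of the pan's centre; the lever is home (under 0.06 rad); tin_2 stands on the deck in the magazine, within 12 mm of its place; the scales and the bowl are within 20 mm of where they stood (horizontal distance between tin_1 and pan_free below 0.025 m and z of tin_1 in the frame of pan_free between -0.005 and 0.005 m and angle between tin_1's own z axis and vertical below 0.12 rad and linear speed of tin_1 below 0.02 m/s and value of joint dose_lever below 0.06 rad and z of tin_2 in the frame of magazine_foot below 0.006 m and horizontal distance between tin_2 and magazine_foot below 0.012 m); the robot touches nothing.
It fails at once if the next tin was swept out too (horizontal distance between tin_2 and magazine_foot above 0.02 m).
It fails at once if the bowl, or a scale, was shifted by more than 20 mm (distance of any of cupping_bowl, scale_busy, scale_free from where it was at the start of the episode above 0.02 m).
It fails at once if the tin was let go more than 15 mm above the pan (horizontal distance between tin_1 and pan_free below 0.1 m and z of tin_1 in the frame of pan_free above 0.015 m and contact force between tin_1 and the fingers below 0.05 N).
It also fails if it takes over 58 s, if anything falls off the work surface, if the arm or the gripper's body presses on something with over 40 N, if the wrist force passes 120 N, or if a joint passes its speed limit or range.

### The arm

A 6-joint arm with a two-finger parallel gripper is mounted at the origin on a cart in front of the work surface, level with it; the furniture and walls round the work are solid. World frame = base frame: x ahead of the robot, y to its left, z up, the work surface at z = 0. Lengths are in m, angles in degrees, forces in N, time in s.
With the tool pointing down it reaches from about 0.35 to 0.875 m from the base axis. Payload 4.2 kg.
Tool frame: the origin (TCP) lies midway between the tips of the shut fingers; the grasp point (between the pads) lies r.grasp_offset behind it (r.grasp_offset is the distance from the TCP to the grasp point, in m); z points along the fingers, y is the direction in which the jaws open and shut (so a half turn about z gives the same grasp; the last joint's range is limited). The gripper opens to 87 mm and grips with 3 to 60 N. Pads are 19 mm wide; open, the fingers measure 117 mm over their backs; the gripper's body (75 mm by 190 mm) begins 51 mm behind the grasp point.
Start: joints at [-54.167, 22.042, 0.453, 0, -68.411, -14.817], TCP at [0.224, -0.583, 0.223] pointing down, gripper open.
Joint ranges: [-179.83, 179.83], [-69.29, 118.12], [-61.27, 80.66], [-181.25, 117.63], [-171.15, -9.14], [-177.46, 177.46]. Speed limits (degrees/s): [159.86, 159.86, 180, 180, 180, 180].

### API

Orientations are given as a 3x3 rotation matrix whose columns are the frame's x, y, z axes.
In Python, from station import sense, optics, r gives the robot as it stands. The module is installed in compiled form; this text tells all that it offers.
- The arm moves only by the tool servo_tool, never from a script. Its argument "deltas" is a list of rows, each an object with "slide": the shift along the tool's x, y, z in units of 25 mm (1.0 is 25 mm), a list of three; "spin": the turn about the tool's z in units of 8 degrees (1.0 is 8 degrees). A call has 1 to 10 rows; each row shifts and turns the pose as measured when the row begins, along the tool's axes as they then stand; what a row does not reach is not made up. A row lasts 1/10 s, in which the tool goes at most 50 mm and 8.59 degrees, less where a joint would pass 70% of its speed; a pose out of reach is approached as far as the arm can. A call is refused whole if a number of a shift passes 1 or a number of a turn 1, either way. A call with a gripper value outside its range is refused whole. "gripper" is the closure in counts, from 0 (fully open) to 255 (shut), set as the call begins (left out, the last holds). The fingers move at their own pace and stop on an object; the grip force is fixed at half the most. Time passes only in rows, so rows that do not move let the fingers close. It gives the time, the measured TCP pose, the force and the opening at its end, in the units of the state.
- sense(): the state, without advancing time (a new reading comes with each control period).
- optics.capture(name): name is "scene" or "top" or "wrist"; returns a dict with "frame" (384x512x3 uint8, red, green, blue), "camera_matrix" (3x3 intrinsics, pixels), "eye" and "rotation" of the camera in the world. Camera axes: x right, y down, z forward; pixel columns grow to the right and rows downward; lengths in m; the calibration is good to about 2 mm. A picture is of the moment at which its call begins. There is no depth.
- r.finish_job(): hands the job in, once; it reports no verdict.
The state is a dict: "time_s": time; "joints": joint angles; "joint_velocities": joint speeds; "effort": joint torques, N m; "tcp_pos": TCP position; "ee_rot": TCP orientation; "wrist_force": force on the tool from outside, world axes, zero at the start; "moment": the same for the moment, N m; "gripper_width": opening from 0.0 (shut) to 1.0 (fully open).
Only numpy, scipy, OpenCV 4.12 (cv2) and the standard library are available. Lean on these libraries where they do the work, as an engineer would, in place of code of your own. Each camera call takes 0.05 s, during which the arm holds its last target.

## Working session

There is one attempt and no reset: what is moved stays moved. The work goes in short steps, Python scripts to look and compute and a tool call to move; the robot and the scene stay as the last step left them, time stands still between calls to the robot, and variables do not carry over. Pictures are saved under pics/ and viewed, and the job is handed in when it is done.

Besides the shell and the picture viewer there is one more tool, called after "Request:" as a command line: name --argument value ..., lists and objects as JSON in quotes. servo_tool: Moves the arm, as the interface text tells. Its arguments: {"type":"object","properties":{"deltas":{"type":"array"},"gripper":{"type":"number"}},"required":["deltas"]}

```bash
mkdir -p pics
cat > h.py <<'E'
import numpy as np, cv2
from station import sense, optics, r
def cap(n,fn):
    c=optics.capture(n); cv2.imwrite('pics/'+fn,cv2.cvtColor(c['frame'],cv2.COLOR_RGB2BGR)); 
    np.savez('pics/'+fn[:-4]+'.npz',**{k:np.array(c[k]) for k in('frame','camera_matrix','eye','rotation')}); return c
def ray(c,u,v,z):
    d=c['rotation']@np.linalg.solve(c['camera_matrix'],[u,v,1.]); e=np.array(c['eye']); return e+d*(z-e[2])/d[2]
def proj(c,p):
    q=c['camera_matrix']@(c['rotation'].T@(np.array(p)-c['eye'])); return q[:2]/q[2]
E
python3 - <<'E'
from h import *
np.set_printoptions(precision=4,suppress=True)
for n in('scene','top','wrist'):
    c=cap(n,n+'0.png'); print(n,c['eye'],c['rotation'],c['camera_matrix'])
s=sense(); print(s); print(r.grasp_offset)
E
```

```text
scene [0.0672 0.7943 0.7688] [[-0.8561 -0.2926  0.426 ]
 [-0.5167  0.4667 -0.7178]
 [ 0.0112 -0.8346 -0.5508]] [[391.8843   0.     254.6758]
 [  0.     391.8843 190.0257]
 [  0.       0.       1.    ]]
top [ 0.3589 -0.0518  1.359 ] [[-0.0059 -0.9866  0.1629]
 [-0.9999  0.0034 -0.016 ]
 [ 0.0152 -0.163  -0.9865]] [[492.7036   0.     259.0321]
 [  0.     492.7036 186.4431]
 [  0.       0.       1.    ]]
wrist [ 0.1601 -0.6082  0.3833] [[-0.3583  0.9041  0.233 ]
 [ 0.9336  0.3465  0.0911]
 [ 0.0016  0.2502 -0.9682]] [[333.7963   0.     247.1063]
 [  0.     333.7963 194.9185]
 [  0.       0.       1.    ]]
{'time_s': 0.15, 'joints': array([-54.1662,  22.0802,   0.4003,  -0.0183, -68.4125, -14.8145]), 'joint_velocities': array([-0.0898, -0.1609,  0.2579,  0.1509, -0.0346, -0.0351]), 'effort': array([ -0.0008, -39.1054,  18.7585,   4.2223,   0.0123,  -0.0002]), 'tcp_pos': array([ 0.224 , -0.583 ,  0.2217]), 'ee_rot': array([[-0.9335, -0.3586, -0.0007],
       [-0.3586,  0.9335,  0.0015],
       [ 0.0001,  0.0016, -1.    ]]), 'wrist_force': array([0.4258, 0.6704, 1.258 ]), 'moment': array([-0.0663,  0.0083,  0.009 ]), 'gripper_width': 0.9987861936809636}
0.0187
```

View pics/top0.png

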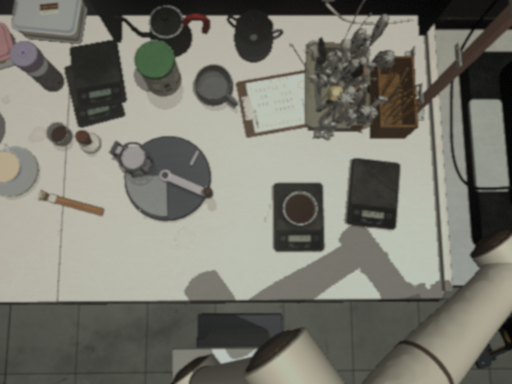

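View pics/scene0.png

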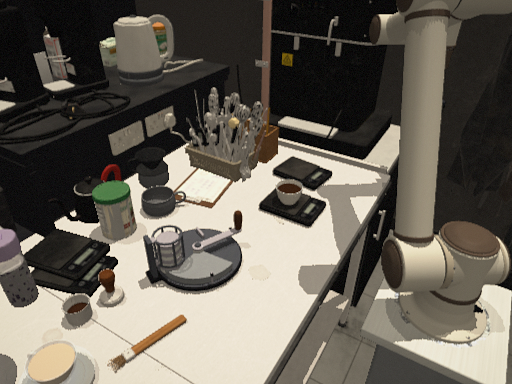

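Run:
```python
from h import *
a=cv2.imread('pics/top0.png'); 
cv2.imwrite('pics/z1.png',cv2.resize(a[125:230,100:225],None,fx=6,fy=5.7,interpolation=cv2.INTER_CUBIC)[:598])
b=cv2.resize(a[150:260,265:410],None,fx=5,fy=5,interpolation=cv2.INTER_CUBIC);cv2.imwrite('pics/z2.png',b)
a=cv2.imread('pics/scene0.png'); 
cv2.imwrite('pics/z3.png',cv2.resize(a[200:295,135:255],None,fx=6,fy=6,interpolation=cv2.INTER_CUBIC))
```

```text
(no output)
```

View pics/z1.png

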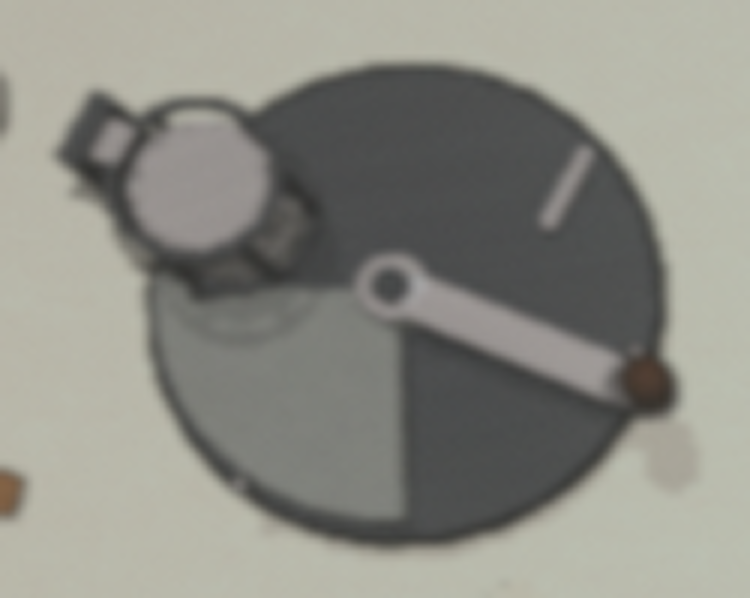

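View pics/z2.png

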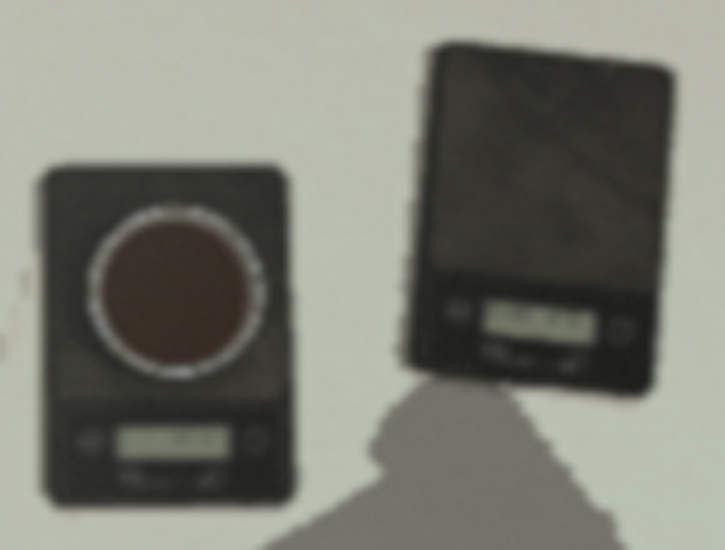

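View pics/z3.png

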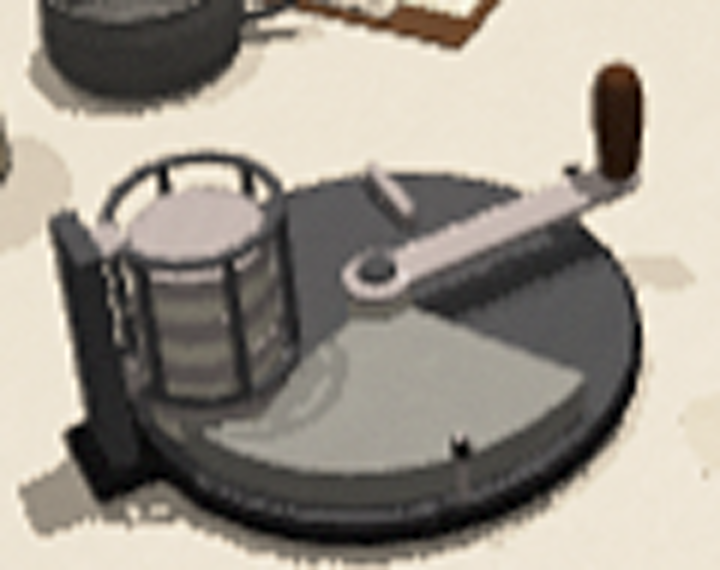

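Run:
```python
from h import *
np.set_printoptions(precision=4,suppress=True)
T=np.load('pics/top0.npz');S=np.load('pics/scene0.npz')
z1=lambda x,y:((x+.5)/6+99.5,(y+.5)/5.7+124.5)
for n,p,z in[('hub',(391,286),.062),('grip',(648,380),.117),('lid',(200,187),.116),('sectorcorner',(405,522),.042),('kerb in',(549,222),.032),('kerb out',(586,152),.032)]:
    print(n,ray(T,*z1(*p),z))
for n,p in [('b r',(663,300)),('b l',(150,320)),('b t',(405,62)),('b bot',(405,545))]: print(n,ray(T,*z1(*p),.02))
z2=lambda x,y:((x+.5)/5+264.5,(y+.5)/5+149.5)
for p in[(432,42),(676,68),(652,396),(403,366),(432,265),(658,292)]: print('scale',ray(T,*z2(*p),.026))
z3=lambda x,y:((x+.5)/6+134.5,(y+.5)/6+199.5)
print('S hub',ray(S,*z3(377,268),.062),'grip',ray(S,*z3(620,70),.115),'lid',ray(S,*z3(197,227),.116))
print('scene proj of pan?')
# masks
f=T['frame'].astype(int); m=(f.max(2)<75).astype(np.uint8); m[:,:340]=0;m[:,402:]=0;m[:150]=0;m[240:]=0
cs,_=cv2.findContours(m,0,1); c=max(cs,key=cv2.contourArea); print(cv2.minAreaRect(c))
g=f; hsv=cv2.cvtColor(T['frame'],cv2.COLOR_RGB2HSV)
m=((f.max(2)<150)).astype(np.uint8);m[:130]=0;m[225:]=0;m[:,:105]=0;m[:,222:]=0
cs,_=cv2.findContours(m,0,1); c=max(cs,key=cv2.contourArea)
P=np.array([ray(T,*p,.02)[:2] for p in c[:,0]]); 
from scipy.optimize import least_squares
sol=least_squares(lambda q:np.hypot(*(P-q[:2]).T)-q[2],[.38,.18,.12],loss='soft_l1',f_scale=.002); print('circle',sol.x)
```

```text
hub [0.6055 0.1789 0.062 ]
grip [0.552  0.0592 0.117 ]
lid [0.641  0.2521 0.116 ]
sectorcorner [0.4966 0.1734 0.042 ]
kerb in [0.6424 0.1129 0.032 ]
kerb out [0.6769 0.0965 0.032 ]
b r [0.6062 0.0615 0.02  ]
b l [0.5972 0.296  0.02  ]
b t [0.7253 0.1827 0.02  ]
b bot [0.4879 0.1769 0.02  ]
scale [ 0.6582 -0.3293  0.026 ]
scale [ 0.6431 -0.4646  0.026 ]
scale [ 0.4611 -0.4419  0.026 ]
scale [ 0.4781 -0.3069  0.026 ]
scale [ 0.5333 -0.3247  0.026 ]
scale [ 0.518  -0.4481  0.026 ]
S hub [0.6075 0.183  0.062 ] grip [0.5569 0.0595 0.115 ] lid [0.6472 0.2492 0.116 ]
scene proj of pan?
((372.73529052734375, 193.441162109375), (48.77897644042969, 66.7259521484375), 4.398705005645752)
circle [0.6064 0.1803 0.1206]
```

Request:
servo_tool --deltas '[{"slide": [-0.9, 0.8, 0], "spin": 0}, {"slide": [-0.9, 0.8, 0], "spin": 0}, {"slide": [-0.9, 0.8, 0], "spin": 0}, {"slide": [-0.9, 0.8, 0], "spin": 0}, {"slide": [-0.9, 0.8, 0], "spin": 0}, {"slide": [-0.9, 0.8, 0], "spin": 0}, {"slide": [-0.9, 0.8, 0], "spin": 0}, {"slide": [-0.9, 0.8, 0], "spin": 0}, {"slide": [-0.9, 0.8, 0], "spin": 0}, {"slide": [-0.9, 0.8, 0], "spin": 0}]' --gripper 0

```text
time_s: 1.15
tcp_pos: [0.3644, -0.3073, 0.2177]
ee_rot: [[-0.936, -0.351, -0.006], [-0.351, 0.936, 0.007], [0.003, 0.009, -1.0]]
wrist_force: [-0.5, -0.3, 0.3]
gripper_width: 0.999
```

Request:
servo_tool --deltas '[{"slide": [-0.9, 0.8, 0], "spin": 0}, {"slide": [-0.9, 0.8, 0], "spin": 0}, {"slide": [-0.9, 0.8, 0], "spin": 0}, {"slide": [-0.9, 0.8, 0], "spin": 0}, {"slide": [-0.9, 0.8, 0], "spin": 0}, {"slide": [-0.9, 0.8, 0], "spin": 0}, {"slide": [-0.9, 0.8, 0], "spin": 0}, {"slide": [-0.9, 0.8, 0], "spin": 0}, {"slide": [-0.9, 0.8, 0], "spin": 0}, {"slide": [-0.9, 0.8, 0], "spin": 0}]'

```text
time_s: 2.15
tcp_pos: [0.507, -0.0283, 0.2178]
ee_rot: [[-0.936, -0.351, -0.008], [-0.351, 0.936, 0.008], [0.004, 0.011, -1.0]]
wrist_force: [0.3, 0.1, -0.5]
gripper_width: 0.999
```

Request:
servo_tool --deltas '[{"slide": [0, 0, 0], "spin": -0.95}, {"slide": [0, 0, 0], "spin": -0.95}, {"slide": [0, 0, 0], "spin": -0.95}, {"slide": [0, 0, 0], "spin": -0.95}, {"slide": [0, 0, 0], "spin": -0.95}, {"slide": [0, 0, 0], "spin": -0.95}]'

```text
time_s: 2.75
tcp_pos: [0.5077, -0.0239, 0.2155]
ee_rot: [[-0.369, -0.929, -0.012], [-0.929, 0.369, 0.009], [-0.004, 0.014, -1.0]]
wrist_force: [0.1, 0.2, -0.1]
gripper_width: 0.999
```

```bash
cat >> h.py <<'E'
def to(p):
    s=sense(); d=s['ee_rot'].T@(np.array(p)-s['tcp_pos'])/.025
    y=s['ee_rot'][:,1]; print('tcp',s['tcp_pos'].round(4),'units',d.round(2),'yang',np.degrees(np.arctan2(y[1],y[0])).round(1),'F',s['wrist_force'].round(1),'w',round(s['gripper_width'],3),'t',s['time_s'])
E
python3 - <<'E'
from h import *
c=cap('wrist','w1.png'); to([.554,.0595,.078])
for p in [(.6065,.1805,.062),(.554,.0595,.117)]: print(proj(c,p))
E
```

```text
tcp [ 0.5077 -0.0239  0.2154] units [-3.76 -0.58  5.5 ] yang 158.5 F [ 0.2 -0.7 -0.1] w 1.0 t 2.8
[230.74594165 376.51048362]
[231.41332861 300.66722007]
```

View pics/w1.png

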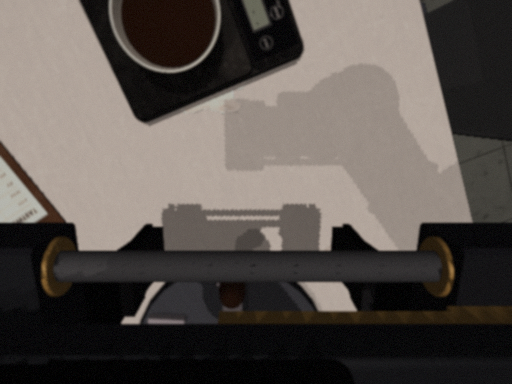

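Request:
servo_tool --deltas '[{"slide": [-0.9, -0.15, 0], "spin": 0.2}, {"slide": [-0.95, -0.15, 0], "spin": 0}, {"slide": [-0.95, -0.15, 0], "spin": 0}, {"slide": [-0.95, -0.15, 0], "spin": 0}, {"slide": [0, 0, 0], "spin": 0}]'

```text
time_s: 3.3
tcp_pos: [0.5585, 0.0585, 0.2145]
ee_rot: [[-0.406, -0.914, -0.014], [-0.914, 0.406, 0.008], [-0.002, 0.016, -1.0]]
wrist_force: [0.6, -0.8, -0.3]
gripper_width: 0.998
```

Run:
```python
from h import *
to([.554,.0595,.078])
```

```text
tcp [0.5585 0.0585 0.2145] units [0.05 0.09 5.46] yang 156.0 F [ 0.6 -0.8 -0.3] w 0.998 t 3.3
```

Request:
servo_tool --deltas '[{"slide": [0, 0, 0.8], "spin": 0}, {"slide": [0, 0, 0.8], "spin": 0}, {"slide": [0, 0, 0.8], "spin": 0}, {"slide": [0, 0, 0.8], "spin": 0}, {"slide": [0, 0, 0.8], "spin": 0}, {"slide": [0, 0, 0.7], "spin": 0}, {"slide": [0, 0, 0.6], "spin": 0}]'

```text
time_s: 4.0
tcp_pos: [0.5554, 0.0575, 0.0794]
ee_rot: [[-0.42, -0.908, -0.012], [-0.908, 0.42, 0.009], [-0.004, 0.014, -1.0]]
wrist_force: [0.3, -1.3, -0.4]
gripper_width: 1.003
```

Run:
```python
from h import *
to([.554,.0595,.078]);cap('scene','s1.png')
a=cv2.imread('pics/s1.png')
cv2.imwrite('pics/s1z.png',cv2.resize(a[150:295,135:335],None,fx=4,fy=4,interpolation=cv2.INTER_CUBIC))
```

```text
tcp [0.5554 0.0575 0.0794] units [-0.05  0.09  0.06] yang 155.2 F [ 0.3 -1.3 -0.4] w 1.003 t 4.0
```

View pics/s1z.png

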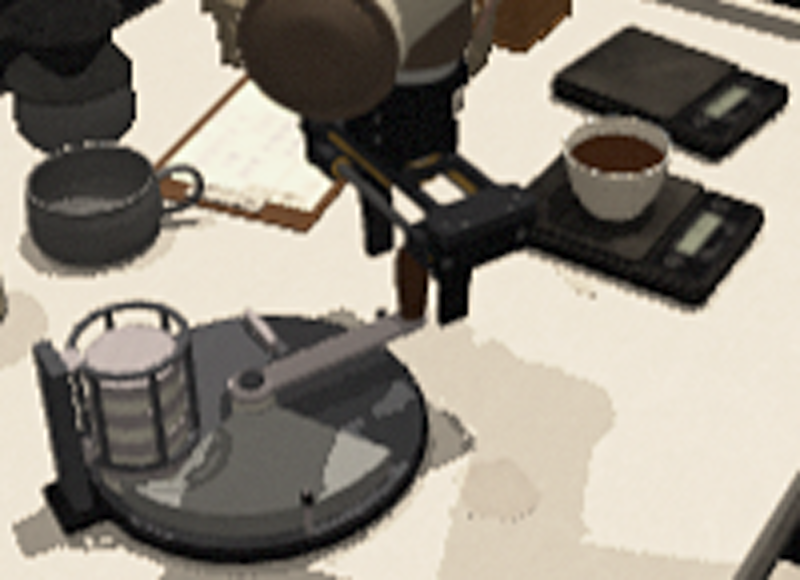

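Fingers straddle the grip (picture ~ (410,285)). Closing on it.

Request:
servo_tool --deltas '[{"slide": [0, 0.05, 0], "spin": 0}, {"slide": [0, 0, 0], "spin": 0}, {"slide": [0, 0, 0], "spin": 0}, {"slide": [0, 0, 0], "spin": 0}, {"slide": [0, 0, 0], "spin": 0}, {"slide": [0, 0, 0], "spin": 0}, {"slide": [0, 0, 0], "spin": 0}, {"slide": [0, 0, 0], "spin": 0}]' --gripper 255

```text
time_s: 4.85
tcp_pos: [0.5534, 0.057, 0.0802]
ee_rot: [[-0.423, -0.906, -0.012], [-0.906, 0.423, 0.009], [-0.003, 0.015, -1.0]]
wrist_force: [0.5, -0.1, -0.7]
gripper_width: 0.359
```

Run:
```python
from h import *
to([.554,.0595,.078]); p=sense()['tcp_pos']-[.6065,.1805,0];print(np.hypot(*p[:2]),np.degrees(np.arctan2(p[1],p[0])))
```

```text
tcp [0.5534 0.057  0.0802] units [-0.1   0.02  0.09] yang 155.0 F [ 0.5 -0.1 -0.7] w 0.359 t 4.85
0.13442127022084624 -113.28668889181294
```

Request:
servo_tool --deltas '[{"slide": [0, 0, 0], "spin": 0}, {"slide": [0, 0, 0], "spin": 0}, {"slide": [0, 0, 0], "spin": 0}]'

```text
time_s: 5.15
tcp_pos: [0.5537, 0.0569, 0.0802]
ee_rot: [[-0.423, -0.906, -0.012], [-0.906, 0.423, 0.009], [-0.003, 0.014, -1.0]]
wrist_force: [0.3, -0.3, 0.3]
gripper_width: 0.257
```

Request:
servo_tool --deltas '[{"slide": [0, 0.2, 0], "spin": 0.1}, {"slide": [-0.01, 0.36, 0], "spin": 0.5}, {"slide": [-0.01, 0.36, 0], "spin": 0.5}, {"slide": [-0.01, 0.36, 0], "spin": 0.5}, {"slide": [-0.01, 0.36, 0], "spin": 0.5}, {"slide": [-0.01, 0.36, 0], "spin": 0.5}]'

```text
time_s: 5.75
tcp_pos: [0.5176, 0.081, 0.0802]
ee_rot: [[-0.726, -0.688, -0.001], [-0.688, 0.725, 0.002], [-0.001, 0.003, -1.0]]
wrist_force: [3.5, -4.8, -0.9]
gripper_width: 0.252
```

```bash
cat >> h.py <<'E'
def pol():
    to([.554,.0595,.078]); p=sense()['tcp_pos']-[.6065,.1805,0];print(np.hypot(*p[:2]),(-113.3-np.degrees(np.arctan2(p[1],p[0])))%360)
E
python3 -c "
from h import *
pol()"
```

```text
tcp [0.5176 0.081  0.0802] units [-0.46 -1.63  0.08] yang 133.5 F [ 3.5 -4.8 -0.9] w 0.252 t 5.75
0.13342334702130582 18.502071267385546
```

Request:
servo_tool --deltas '[{"slide": [0, 0.45, 0], "spin": 0.35}, {"slide": [0, 0.45, 0], "spin": 0.35}, {"slide": [0, 0.45, 0], "spin": 0.45}, {"slide": [0, 0.45, 0], "spin": 0.45}, {"slide": [0, 0.45, 0], "spin": 0.45}, {"slide": [0, 0.45, 0], "spin": 0.45}, {"slide": [0, 0.45, 0], "spin": 0.45}]'

```text
time_s: 6.45
tcp_pos: [0.4807, 0.1374, 0.08]
ee_rot: [[-0.95, -0.311, 0.011], [-0.311, 0.95, -0.01], [-0.007, -0.013, -1.0]]
wrist_force: [7.6, -9.4, -3.0]
gripper_width: 0.252
```

```bash
python3 -c "
from h import *
pol()"
```

```text
tcp [0.4807 0.1374 0.08  ] units [-1.81 -3.87  0.14] yang 108.1 F [ 7.6 -9.4 -3. ] w 0.252 t 6.45
0.13296401082750958 47.77713628457762
```

Request:
servo_tool --deltas '[{"slide": [-0.01, 0.45, 0], "spin": 0.5}, {"slide": [-0.01, 0.45, 0], "spin": 0.5}, {"slide": [-0.01, 0.45, 0], "spin": 0.5}, {"slide": [-0.01, 0.45, 0], "spin": 0.5}, {"slide": [-0.01, 0.45, 0], "spin": 0.5}, {"slide": [-0.01, 0.45, 0], "spin": 0.5}, {"slide": [-0.01, 0.45, 0], "spin": 0.5}, {"slide": [-0.01, 0.45, 0], "spin": 0.5}]'

```text
time_s: 7.25
tcp_pos: [0.4777, 0.2108, 0.0797]
ee_rot: [[-0.963, 0.271, 0.005], [0.27, 0.962, -0.035], [-0.015, -0.032, -0.999]]
wrist_force: [1.8, -9.4, 4.6]
gripper_width: 0.258
```

```bash
python3 -c "
from h import *
pol()"
```

```text
tcp [0.4777 0.2108 0.0797] units [-4.57 -4.99  0.3 ] yang 74.3 F [ 1.8 -9.4  4.6] w 0.258 t 7.25
0.1323397695078652 79.929737932308
```

Request:
servo_tool --deltas '[{"slide": [0, 0.45, 0], "spin": 0.35}, {"slide": [0, 0.4, 0], "spin": 0.4}, {"slide": [0, 0.35, 0], "spin": 0.4}]'

```text
time_s: 7.55
tcp_pos: [0.4844, 0.2311, 0.0796]
ee_rot: [[-0.903, 0.43, -0.003], [0.429, 0.902, -0.049], [-0.018, -0.046, -0.999]]
wrist_force: [1.9, -10.7, 2.5]
gripper_width: 0.26
```

```bash
python3 -c "
from h import *
pol()"
```

```text
tcp [0.4844 0.2311 0.0796] units [-5.46 -4.99  0.39] yang 64.5 F [  1.9 -10.7   2.5] w 0.26 t 7.55
0.13214086898406924 89.22567493668669
```

Request:
servo_tool --deltas '[{"slide": [-0.01, 0.3, 0], "spin": 0.1}, {"slide": [0, 0.25, 0], "spin": 0.1}, {"slide": [0, 0.25, 0], "spin": 0}]'

```text
time_s: 7.85
tcp_pos: [0.4878, 0.2387, 0.0795]
ee_rot: [[-0.887, 0.462, -0.018], [0.462, 0.884, -0.067], [-0.015, -0.068, -0.998]]
wrist_force: [-3.5, -12.5, 7.5]
gripper_width: 0.265
```

```bash
python3 -c "
from h import *
pol()"
```

```text
tcp [0.4878 0.2387 0.0795] units [-5.66 -5.11  0.49] yang 62.4 F [ -3.5 -12.5   7.5] w 0.265 t 7.85
0.13222493400080948 92.82465424081335
```

Request:
servo_tool --deltas '[{"slide": [0, 0.25, 0], "spin": 0}, {"slide": [0, 0.25, 0], "spin": 0}, {"slide": [0, 0.25, 0], "spin": 0}]'

```text
time_s: 8.15
tcp_pos: [0.4876, 0.2393, 0.0791]
ee_rot: [[-0.883, 0.467, -0.042], [0.469, 0.878, -0.095], [-0.008, -0.104, -0.995]]
wrist_force: [-4.6, -14.7, 10.0]
gripper_width: 0.281
```

```bash
python3 -c "
from h import *
pol(); cap('scene','s2.png');cap('top','t2.png')
a=cv2.imread('pics/s2.png')
cv2.imwrite('pics/s2z.png',cv2.resize(a[150:295,135:335],None,fx=4,fy=4,interpolation=cv2.INTER_CUBIC))"
```

```text
tcp [0.4876 0.2393 0.0791] units [-5.72 -5.07  0.61] yang 62.0 F [ -4.6 -14.7  10. ] w 0.281 t 8.15
0.13264490331025738 93.01867754112106
```

View pics/s2z.png

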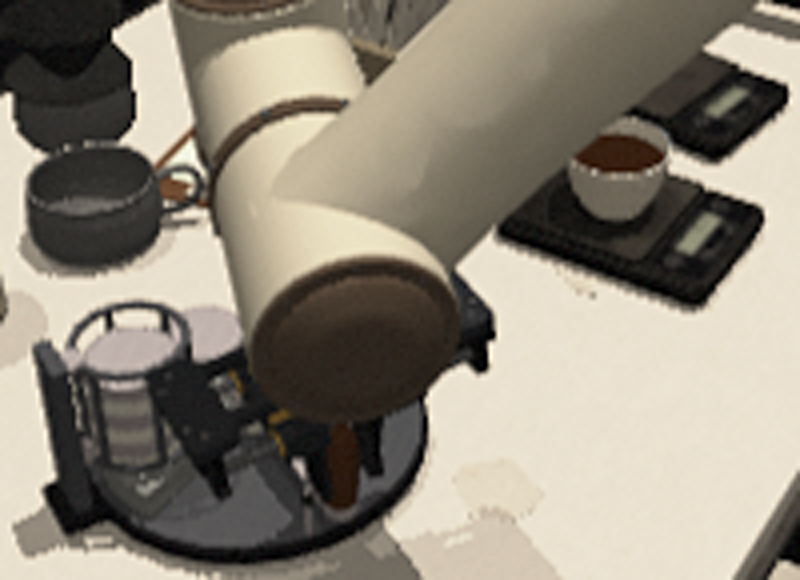

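Request:
servo_tool --deltas '[{"slide": [0, 0, 0], "spin": 0}, {"slide": [0, -0.3, 0], "spin": -0.3}, {"slide": [0, -0.35, 0], "spin": -0.5}, {"slide": [0, -0.35, 0], "spin": -0.5}, {"slide": [0, -0.35, 0], "spin": -0.5}, {"slide": [0, -0.35, 0], "spin": -0.5}, {"slide": [0, -0.35, 0], "spin": -0.5}]'

```text
time_s: 8.95
tcp_pos: [0.4727, 0.1802, 0.0798]
ee_rot: [[-0.995, 0.089, -0.04], [0.092, 0.991, -0.1], [0.031, -0.103, -0.994]]
wrist_force: [9.4, -7.2, -9.3]
gripper_width: 0.275
```

```bash
python3 -c "
from h import *
pol()"
```

```text
tcp [0.4727 0.1802 0.0798] units [-3.68 -4.49  0.42] yang 84.9 F [ 9.4 -7.2 -9.3] w 0.275 t 8.95
0.13375826717118927 66.57199812736546
```

Request:
servo_tool --deltas '[{"slide": [-0.02, -0.35, 0], "spin": -0.65}, {"slide": [-0.02, -0.35, 0], "spin": -0.65}, {"slide": [-0.02, -0.35, 0], "spin": -0.6}, {"slide": [-0.02, -0.35, 0], "spin": -0.6}, {"slide": [-0.02, -0.35, 0], "spin": -0.6}, {"slide": [-0.02, -0.35, 0], "spin": -0.55}, {"slide": [-0.02, -0.35, 0], "spin": -0.55}]'

```text
time_s: 9.65
tcp_pos: [0.4883, 0.1123, 0.0802]
ee_rot: [[-0.876, -0.481, -0.038], [-0.476, 0.874, -0.099], [0.081, -0.068, -0.994]]
wrist_force: [4.7, -4.8, -5.7]
gripper_width: 0.266
```

```bash
python3 -c "
from h import *
pol()"
```

```text
tcp [0.4883 0.1123 0.0802] units [-1.3  -3.11  0.2 ] yang 118.8 F [ 4.7 -4.8 -5.7] w 0.266 t 9.65
0.13644759305347703 36.73211569242504
```

Request:
servo_tool --deltas '[{"slide": [-0.04, -0.35, 0], "spin": -0.55}, {"slide": [-0.04, -0.35, 0], "spin": -0.55}, {"slide": [-0.04, -0.35, 0], "spin": -0.55}, {"slide": [-0.04, -0.35, 0], "spin": -0.55}, {"slide": [-0.04, -0.35, 0], "spin": -0.55}, {"slide": [-0.04, -0.35, 0], "spin": -0.5}]'

```text
time_s: 10.25
tcp_pos: [0.5255, 0.0688, 0.0806]
ee_rot: [[-0.572, -0.819, -0.043], [-0.813, 0.573, -0.102], [0.108, -0.024, -0.994]]
wrist_force: [1.2, -3.6, -1.2]
gripper_width: 0.257
```

```bash
python3 -c "
from h import *
pol()"
```

```text
tcp [0.5255 0.0688 0.0806] units [-0.36 -1.14  0.09] yang 145.0 F [ 1.2 -3.6 -1.2] w 0.257 t 10.25
0.13794832799783652 12.632740293670992
```

Request:
servo_tool --deltas '[{"slide": [0, -0.35, 0], "spin": -0.5}, {"slide": [0, -0.35, 0], "spin": -0.5}, {"slide": [0, -0.35, 0], "spin": -0.45}, {"slide": [0, -0.2, 0], "spin": -0.2}]'

```text
time_s: 10.65
tcp_pos: [0.5528, 0.0526, 0.0805]
ee_rot: [[-0.365, -0.93, -0.044], [-0.925, 0.368, -0.099], [0.109, 0.004, -0.994]]
wrist_force: [-18.9, 19.5, 13.2]
gripper_width: 0.257
```

```bash
python3 -c "
from h import *
pol()"
```

```text
tcp [0.5528 0.0526 0.0805] units [-0.28  0.06  0.07] yang 158.4 F [-18.9  19.5  13.2] w 0.257 t 10.65
0.13871254359677157 359.47460848043283
```

Request:
servo_tool --deltas '[{"slide": [0.15, 0.03, 0], "spin": 0}, {"slide": [0.2, 0.0, 0], "spin": 0}, {"slide": [0.2, 0.0, 0], "spin": 0}]'

```text
time_s: 10.95
tcp_pos: [0.5528, 0.0529, 0.0804]
ee_rot: [[-0.369, -0.929, -0.026], [-0.926, 0.37, -0.077], [0.081, -0.005, -0.997]]
wrist_force: [0.9, 15.8, -4.1]
gripper_width: 0.255
```

```bash
python3 -c "
from h import *
pol()"
```

```text
tcp [0.5528 0.0529 0.0804] units [-0.27  0.05  0.07] yang 158.3 F [ 0.9 15.8 -4.1] w 0.255 t 10.95
0.13842891315751257 359.535352783322
```

Pulling outward against the held grip takes the tilt back (0.109 → 0.081). Continue.

Request:
servo_tool --deltas '[{"slide": [0.2, 0.0, 0], "spin": 0}, {"slide": [0.2, 0.0, 0], "spin": 0}, {"slide": [0.2, 0.0, 0], "spin": 0}, {"slide": [0.2, 0.0, 0], "spin": 0}, {"slide": [0.2, 0.0, 0], "spin": 0}]'

```text
time_s: 11.45
tcp_pos: [0.553, 0.0529, 0.0801]
ee_rot: [[-0.367, -0.93, 0.004], [-0.929, 0.367, -0.042], [0.038, -0.019, -0.999]]
wrist_force: [1.2, 15.7, -3.8]
gripper_width: 0.258
```

```bash
python3 -c "
from h import *
pol()"
```

```text
tcp [0.553  0.0529 0.0801] units [-0.26  0.06  0.07] yang 158.5 F [ 1.2 15.7 -3.8] w 0.258 t 11.45
0.13835673215225716 359.46798660895655
```

Request:
servo_tool --deltas '[{"slide": [0.2, -0.05, 0], "spin": 0}, {"slide": [0.2, -0.05, 0], "spin": 0}, {"slide": [0.2, -0.05, 0], "spin": 0}, {"slide": [0, 0, 0], "spin": 0}]'

```text
time_s: 11.85
tcp_pos: [0.5526, 0.0534, 0.0799]
ee_rot: [[-0.364, -0.931, 0.013], [-0.931, 0.364, -0.022], [0.016, -0.02, -1.0]]
wrist_force: [0.9, -10.3, 2.7]
gripper_width: 0.256
```

```bash
python3 -c "
from h import *
pol()"
```

```text
tcp [0.5526 0.0534 0.0799] units [-0.25  0.04  0.07] yang 158.7 F [  0.9 -10.3   2.7] w 0.256 t 11.85
0.1380252136871725 359.6949830494965
```

Request:
servo_tool --deltas '[{"slide": [0, 0, 0], "spin": 0}, {"slide": [0, 0, 0], "spin": 0}, {"slide": [0, 0, 0], "spin": 0}, {"slide": [0, 0, 0], "spin": 0}, {"slide": [0, 0, 0], "spin": 0}, {"slide": [0, 0, -0.5], "spin": 0}, {"slide": [0, 0, -0.8], "spin": 0}, {"slide": [0, 0, -0.8], "spin": 0}, {"slide": [0, 0, -0.8], "spin": 0}, {"slide": [0, 0, -0.8], "spin": 0}]' --gripper 0

```text
time_s: 12.85
tcp_pos: [0.549, 0.054, 0.1756]
ee_rot: [[-0.367, -0.93, 0.006], [-0.93, 0.366, -0.024], [0.02, -0.014, -1.0]]
wrist_force: [0.3, -0.3, 0.7]
gripper_width: 0.986
```

Request:
servo_tool --deltas '[{"slide": [0.8, 0, -0.8], "spin": 0}, {"slide": [0.8, 0, -0.5], "spin": 0}, {"slide": [0.8, 0, 0], "spin": 0}, {"slide": [0.8, 0, 0], "spin": 0}]'

```text
time_s: 13.25
tcp_pos: [0.5209, -0.0209, 0.218]
ee_rot: [[-0.363, -0.932, 0.018], [-0.932, 0.363, -0.021], [0.014, -0.024, -1.0]]
wrist_force: [-0.7, 0.1, -0.5]
gripper_width: 1.004
```

```bash
python3 -c "
from h import *
pol(); cap('scene','s3.png');cap('top','t3.png')
a=cv2.imread('pics/s3.png')
cv2.imwrite('pics/s3z.png',cv2.resize(a[150:295,135:335],None,fx=4,fy=4,interpolation=cv2.INTER_CUBIC))
a=cv2.imread('pics/t3.png')
cv2.imwrite('pics/t3z.png',cv2.resize(a[125:230,100:225],None,fx=6,fy=5.7,interpolation=cv2.INTER_CUBIC)[:598])
"
```

```text
tcp [ 0.5209 -0.0209  0.218 ] units [-3.55  0.07  5.55] yang 158.7 F [-0.7  0.1 -0.5] w 1.004 t 13.25
0.21881581072638362 359.73271636398283
```

View pics/s3z.png

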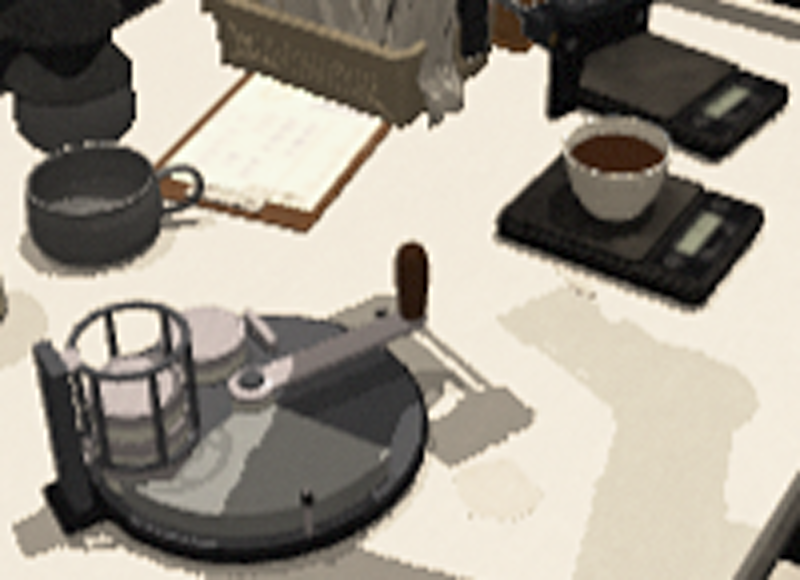

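View pics/t3z.png

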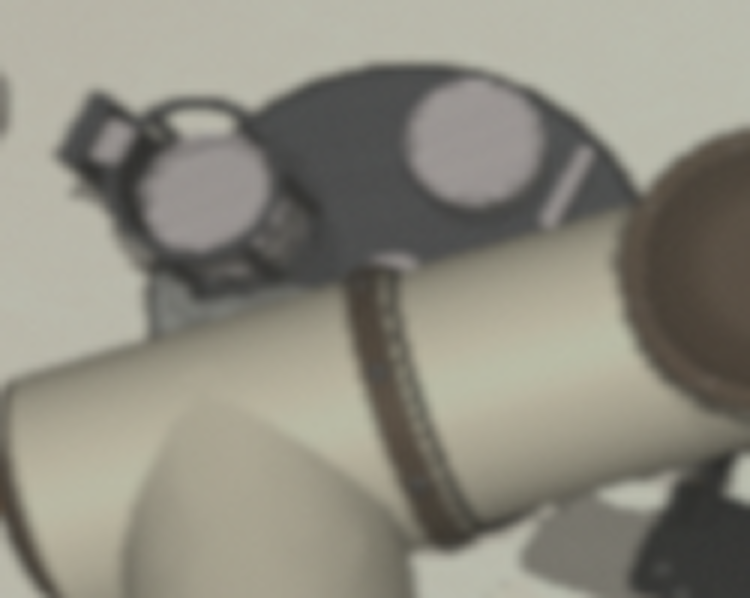

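Bottom tin out on the deck (lid at (476,143) in the top zoom), stack one tin lower, lever home.

Run:
```python
from h import *
T=np.load('pics/t3.npz');S=np.load('pics/s3.npz')
f=T['frame'].astype(int); m=(f.min(2)>115).astype(np.uint8)
m2=np.zeros_like(m);m2[136:163,166:193]=m[136:163,166:193]
cs,_=cv2.findContours(m2,0,1);c=max(cs,key=cv2.contourArea);print(cv2.minEnclosingCircle(c),cv2.contourArea(c))
u,v=cv2.minEnclosingCircle(c)[0]; print('ctr',ray(T,u,v,.044), ray(T,u-11.2,v,.044),ray(T,u+11.2,v,.044))
u,v=(476.5/6+99.5,143.5/5.7+124.5);print(u,v,ray(T,u,v,.044))
u,v=(218.5/4+134.5,326.5/4+149.5);print('S',ray(S,u,v,.044))
p0=ray(T,u,v,.044)
u,v=(413.5/4+134.5,250/4+149.5);print('S grip',ray(S,u,v,.115))
u,v=((205.5)/6+99.5,(193.5)/5.7+124.5);print('lid stack',ray(T,u,v,.092))
to([.681,.147,.044])
for n in('scene','top'):
  a=np.load('pics/%s0.npz'%n)['frame'].astype(int);
c=np.load('pics/scene0.npz')['frame'].astype(int);d=abs(c-S['frame']).sum(2);print(d[185:225,260:330].mean(),d[205:225,235:245].mean())
```

```text
((181.0, 146.0), 14.866168975830078) 377.0
ctr [0.68889419 0.13977903 0.044     ] [0.68895907 0.17033886 0.044     ] [0.68882926 0.10919752 0.044     ]
178.91666666666669 149.67543859649123 [0.67858718 0.14525362 0.044     ]
S [0.67687688 0.13492718 0.044     ]
S grip [0.55507009 0.06246046 0.115     ]
lid stack [0.64358653 0.25567944 0.092     ]
tcp [ 0.5203 -0.0219  0.218 ] units [-8.73 -3.35  6.92] yang 158.6 F [-0.5  0.  -0.4] w 0.997 t 13.35
27.802142857142858 18.835
```

Request:
servo_tool --deltas '[{"slide": [-0.9, -0.35, 0], "spin": 0}, {"slide": [-0.9, -0.35, 0], "spin": 0}, {"slide": [-0.9, -0.35, 0], "spin": 0}, {"slide": [-0.9, -0.35, 0], "spin": 0}, {"slide": [-0.9, -0.35, 0], "spin": 0}, {"slide": [-0.9, -0.35, 0], "spin": 0}, {"slide": [-0.9, -0.35, 0], "spin": 0}, {"slide": [-0.9, -0.35, 0], "spin": 0}, {"slide": [0, 0, 0], "spin": -0.85}, {"slide": [0, 0, 0], "spin": 0}]'

```text
time_s: 14.35
tcp_pos: [0.6551, 0.1242, 0.2171]
ee_rot: [[-0.255, -0.967, 0.014], [-0.967, 0.254, -0.021], [0.017, -0.019, -1.0]]
wrist_force: [-0.2, -0.1, -0.9]
gripper_width: 1.002
```

```bash
python3 -c "
from h import *
to([.6785,.1445,.044]); to([.6785,.1445,.024]);cap('wrist','w4.png');c=cap('scene','s4.png');print(proj(c,[.6785,.1445,.044]))
a=cv2.imread('pics/s4.png')
cv2.imwrite('pics/s4z.png',cv2.resize(a[150:295,135:335],None,fx=4,fy=4,interpolation=cv2.INTER_CUBIC))"
```

```text
tcp [0.6551 0.1242 0.2171] units [-1.14 -0.56  6.92] yang 165.3 F [-0.2 -0.1 -0.9] w 1.002 t 14.35
tcp [0.6551 0.1242 0.2171] units [-1.16 -0.55  7.72] yang 165.3 F [-0.2 -0.1 -0.9] w 1.002 t 14.35
[186.56022882 232.74028021]
```

View pics/s4z.png

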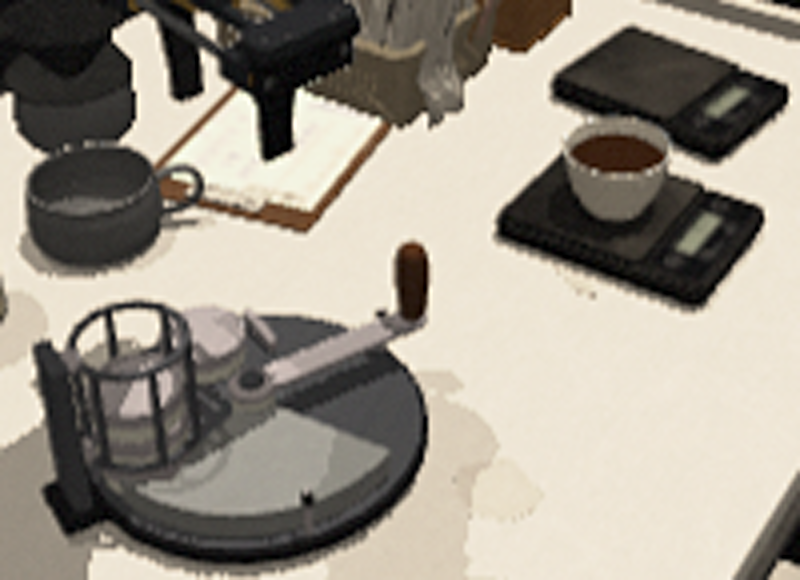

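View pics/w4.png

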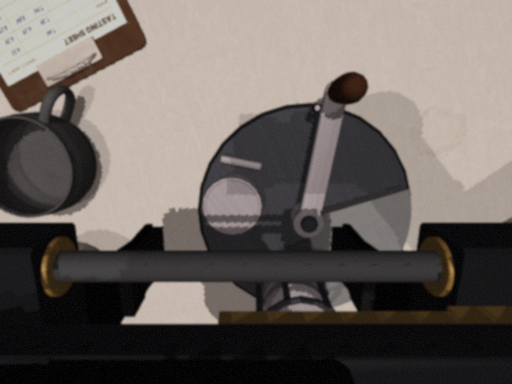

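```bash
python3 -c "
from h import *
W=np.load('pics/w4.npz');S=np.load('pics/s3.npz')
f=W['frame'].astype(int);m=((f.min(2)>110)).astype(np.uint8)
m2=m*0;m2[170:240,200:264]=m[170:240,200:264]
for (u,v) in [(232,206),(202.5,206),(262,206),(232,177),(232,235),(310,223)]: print(u,v,ray(W,u,v,.044 if u<300 else .062))
for z in (.044,): 
  for t in (0,90,180,270):
    a=np.radians(t);q=proj(S,[.6785+.031*np.cos(a),.1445+.031*np.sin(a),z]);print(t,(q-[134.5,149.5])*4)
"
```

```text
232 206 [0.68015217 0.14504711 0.044     ]
202.5 206 [0.71007854 0.13734603 0.044     ]
262 206 [0.64983002 0.15285003 0.044     ]
232 177 [0.67201147 0.11539011 0.044     ]
232 235 [0.68864262 0.17597824 0.044     ]
310 223 [0.60705554 0.17686423 0.062     ]
0 [174.88242737 318.49988817]
90 [180.00060673 356.95407229]
180 [242.39118445 347.7655985 ]
270 [235.38676861 309.89801797]
```

Request:
servo_tool --deltas '[{"slide": [-0.6, -0.3, 0], "spin": 0}, {"slide": [-0.6, -0.3, 0], "spin": 0}, {"slide": [0, 0, 0.8], "spin": 0}, {"slide": [0, 0, 0.8], "spin": 0}, {"slide": [0, 0, 0.8], "spin": 0}, {"slide": [0, 0, 0.8], "spin": 0}, {"slide": [0, 0, 0.8], "spin": 0}, {"slide": [0, 0, 0], "spin": 0}]'

```text
time_s: 15.25
tcp_pos: [0.6777, 0.1439, 0.1177]
ee_rot: [[-0.277, -0.961, 0.018], [-0.961, 0.277, -0.02], [0.014, -0.022, -1.0]]
wrist_force: [-0.8, -0.3, 0.0]
gripper_width: 1.0
```

```bash
python3 -c "
from h import *
to([.679,.1447,.024])"
```

```text
tcp [0.6777 0.1439 0.1177] units [-0.1   0.04  3.75] yang 163.9 F [-0.8 -0.3  0. ] w 1.0 t 15.25
```

Request:
servo_tool --deltas '[{"slide": [-0.1, 0.05, 0.7], "spin": 0}, {"slide": [0, 0, 0.7], "spin": 0}, {"slide": [0, 0, 0.7], "spin": 0}, {"slide": [0, 0, 0.7], "spin": 0}, {"slide": [0, 0, 0.4], "spin": 0}, {"slide": [0, 0, 0.3], "spin": 0}, {"slide": [0, 0, 0.1], "spin": 0}]'

```text
time_s: 15.95
tcp_pos: [0.6838, 0.1444, 0.0353]
ee_rot: [[-0.285, -0.958, 0.031], [-0.959, 0.285, -0.017], [0.007, -0.035, -0.999]]
wrist_force: [0.8, 0.3, 0.5]
gripper_width: 0.996
```

```bash
python3 -c "
from h import *
to([.679,.1447,.024]);cap('scene','s5.png')
a=cv2.imread('pics/s5.png')
cv2.imwrite('pics/s5z.png',cv2.resize(a[150:295,135:335],None,fx=4,fy=4,interpolation=cv2.INTER_CUBIC))"
```

```text
tcp [0.6838 0.1444 0.0353] units [0.04 0.2  0.44] yang 163.5 F [0.8 0.3 0.5] w 0.996 t 15.95
```

View pics/s5z.png

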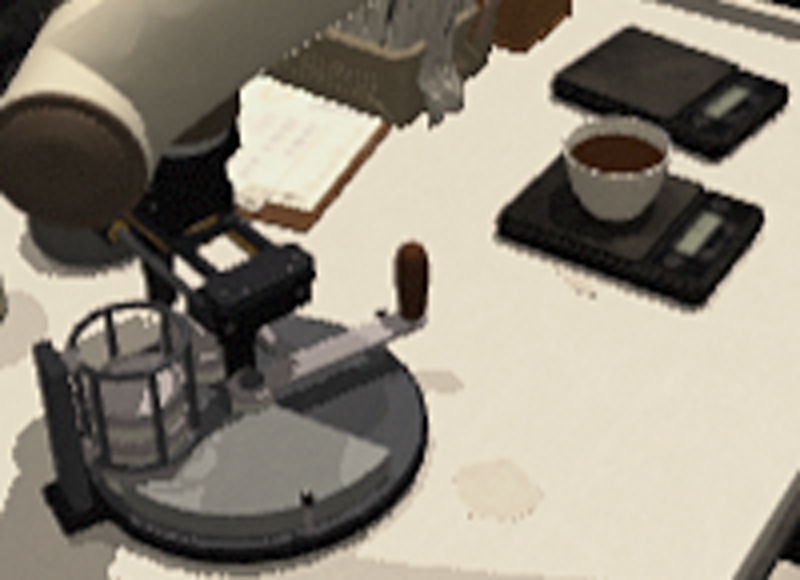

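Fingers straddle the tin, clear of cage and hub. Down the last 11 mm, recentre along the jaws, close.

Request:
servo_tool --deltas '[{"slide": [0, 0.2, 0.25], "spin": 0}, {"slide": [0, 0, 0.2], "spin": 0}, {"slide": [0, 0, 0], "spin": 0}]'

```text
time_s: 16.3
tcp_pos: [0.6802, 0.1463, 0.0251]
ee_rot: [[-0.285, -0.958, 0.035], [-0.959, 0.284, -0.015], [0.005, -0.038, -0.999]]
wrist_force: [-0.1, 0.1, -0.0]
gripper_width: 1.0
```

Request:
servo_tool --deltas '[{"slide": [0, 0, 0], "spin": 0}, {"slide": [0, 0, 0], "spin": 0}, {"slide": [0, 0, 0], "spin": 0}, {"slide": [0, 0, 0], "spin": 0}, {"slide": [0, 0, 0], "spin": 0}, {"slide": [0, 0, 0], "spin": 0}]' --gripper 255

```text
time_s: 16.9
tcp_pos: [0.6808, 0.1466, 0.026]
ee_rot: [[-0.285, -0.958, 0.036], [-0.959, 0.284, -0.015], [0.004, -0.039, -0.999]]
wrist_force: [0.0, -0.3, -0.3]
gripper_width: 0.705
```

```bash
python3 -c "
from h import *
to([.679,.1447,.024])"
```

```text
tcp [0.6808 0.1466 0.026 ] units [0.09 0.05 0.08] yang 163.5 F [ 0.  -0.3 -0.3] w 0.705 t 16.9
```

Request:
servo_tool --deltas '[{"slide": [0, 0, 0], "spin": 0}, {"slide": [0, 0, 0], "spin": 0}, {"slide": [0, 0, -0.2], "spin": 0}, {"slide": [0, 0, -0.4], "spin": 0}, {"slide": [0, 0, -0.6], "spin": 0}, {"slide": [0, 0, -0.6], "spin": 0}, {"slide": [0, 0, -0.6], "spin": 0}, {"slide": [0, 0, -0.6], "spin": 0}, {"slide": [0, 0, -0.6], "spin": 0}, {"slide": [0, 0, -0.6], "spin": 0}]'

```text
time_s: 17.9
tcp_pos: [0.6758, 0.1478, 0.1396]
ee_rot: [[-0.285, -0.958, 0.035], [-0.959, 0.285, -0.015], [0.004, -0.038, -0.999]]
wrist_force: [-0.0, -0.0, -1.8]
gripper_width: 0.705
```

Request:
servo_tool --deltas '[{"slide": [0, 0, -0.7], "spin": 0}, {"slide": [0, 0, -0.7], "spin": 0}, {"slide": [0, 0, -0.7], "spin": 0}]'

```text
time_s: 18.2
tcp_pos: [0.6735, 0.1486, 0.1989]
ee_rot: [[-0.285, -0.958, 0.039], [-0.959, 0.284, -0.014], [0.002, -0.041, -0.999]]
wrist_force: [-0.1, 0.1, -1.7]
gripper_width: 0.705
```

```bash
python3 -c "
from h import *
to([.586,-.389,.2]);cap('scene','s6.png')
a=cv2.imread('pics/s6.png')
cv2.imwrite('pics/s6z.png',cv2.resize(a[130:295,135:335],None,fx=4,fy=3.6,interpolation=cv2.INTER_CUBIC))"
```

```text
tcp [0.6735 0.1486 0.1989] units [21.61 -2.77  0.11] yang 163.5 F [-0.1  0.1 -1.7] w 0.705 t 18.2
```

View pics/s6z.png

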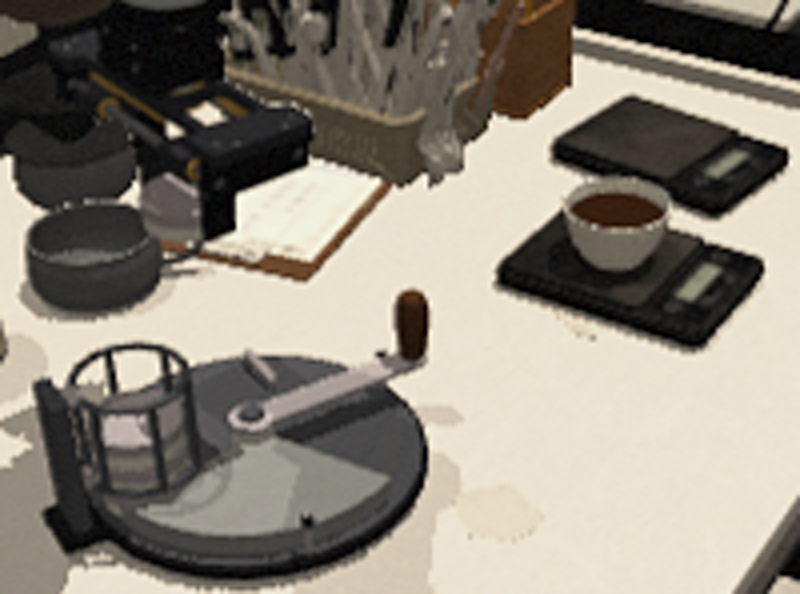

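Request:
servo_tool --deltas '[{"slide": [0, 0, 0], "spin": 0.9}, {"slide": [0, 0, 0], "spin": 0.9}, {"slide": [0, 0, 0], "spin": 0.9}, {"slide": [0, 0, 0], "spin": 0.9}, {"slide": [0, 0, 0], "spin": 0.9}, {"slide": [0, 0, 0], "spin": 0.9}, {"slide": [0, 0, 0], "spin": 0.9}, {"slide": [0, 0, 0], "spin": 0.9}, {"slide": [0, 0, 0], "spin": 0.9}, {"slide": [0, 0, 0], "spin": 0.9}]'

```text
time_s: 19.25
tcp_pos: [0.6745, 0.1491, 0.2137]
ee_rot: [[-0.998, 0.026, 0.057], [0.025, 1.0, -0.005], [-0.057, -0.004, -0.998]]
wrist_force: [0.1, -0.2, -1.0]
gripper_width: 0.703
```

```bash
python3 -c "
from h import *
to([.54,.0,.2]);T=np.load('pics/top0.npz')
for z in(0,.1,.2,.3):print(z,ray(T,330,136,z),ray(T,385,136,z))
print(sense()['ee_rot'].round(3),sense()['joints'])"
```

```text
tcp [0.6745 0.1491 0.2137] units [ 5.25 -6.1   0.27] yang 88.5 F [ 0.1 -0.2 -1. ] w 0.703 t 19.25
0 [ 0.72832745 -0.27697394  0.        ] [ 0.7280447 -0.4344081  0.       ]
0.1 [ 0.70114235 -0.26040312  0.1       ] [ 0.7008804  -0.40625314  0.1       ]
0.2 [ 0.67395724 -0.2438323   0.2       ] [ 0.6737161  -0.37809818  0.2       ]
0.3 [ 0.64677214 -0.22726147  0.3       ] [ 0.6465518  -0.34994323  0.3       ]
[[-0.998  0.026  0.057]
 [ 0.025  1.    -0.005]
 [-0.057 -0.004 -0.998]] [  26.62392339   27.19677322    6.60474344    1.88715543  -66.63481932
 -118.79800338]
```

Request:
servo_tool --deltas '[{"slide": [0.5, -0.6, 0], "spin": 0}, {"slide": [0.7, -0.85, 0], "spin": 0}, {"slide": [0.7, -0.85, 0], "spin": 0}, {"slide": [0.7, -0.85, 0], "spin": 0}, {"slide": [0.7, -0.85, 0], "spin": 0}, {"slide": [0.7, -0.85, 0], "spin": 0}, {"slide": [0.7, -0.85, 0], "spin": 0}, {"slide": [0, -0.9, 0], "spin": 0}, {"slide": [0, -0.9, 0], "spin": 0}, {"slide": [0, -0.9, 0], "spin": 0}]'

```text
time_s: 20.25
tcp_pos: [0.5444, -0.0624, 0.2125]
ee_rot: [[-0.998, 0.023, 0.065], [0.023, 1.0, -0.001], [-0.065, 0.0, -0.998]]
wrist_force: [0.5, 0.1, -0.8]
gripper_width: 0.705
```

```bash
python3 -c "
from h import *
to([.56,-.389,.2])"
```

```text
tcp [ 0.5444 -0.0624  0.2125] units [ -0.89 -13.04   0.56] yang 88.7 F [ 0.5  0.1 -0.8] w 0.705 t 20.25
```

Request:
servo_tool --deltas '[{"slide": [0, -0.9, 0], "spin": 0}, {"slide": [0, -0.9, 0], "spin": 0}, {"slide": [0, -0.9, 0], "spin": 0}, {"slide": [0, -0.9, 0], "spin": 0}, {"slide": [0, -0.9, 0], "spin": 0}, {"slide": [0, -0.9, 0], "spin": 0}, {"slide": [0, -0.9, 0], "spin": 0}, {"slide": [0, -0.9, 0], "spin": 0}, {"slide": [-0.2, -0.9, 0], "spin": 0}, {"slide": [-0.2, -0.9, 0], "spin": 0}]'

```text
time_s: 21.25
tcp_pos: [0.546, -0.2966, 0.2213]
ee_rot: [[-0.997, 0.023, 0.076], [0.023, 1.0, -0.001], [-0.076, 0.001, -0.997]]
wrist_force: [-0.3, 0.3, -0.7]
gripper_width: 0.71
```

Request:
servo_tool --deltas '[{"slide": [-0.2, -0.9, 0], "spin": 0}, {"slide": [-0.2, -0.9, 0], "spin": 0}, {"slide": [-0.2, -0.9, 0], "spin": 0}, {"slide": [-0.1, -0.7, 0], "spin": 0}, {"slide": [0, 0, 0], "spin": 0}]'

```text
time_s: 21.75
tcp_pos: [0.5609, -0.3878, 0.2253]
ee_rot: [[-0.996, 0.025, 0.08], [0.025, 1.0, -0.002], [-0.08, -0.0, -0.997]]
wrist_force: [-0.5, -0.7, -1.3]
gripper_width: 0.707
```

```bash
python3 -c "
from h import *
to([.586,-.389,.1]);print(sense()['ee_rot'].round(3)); cap('wrist','w7.png');cap('top','t7.png');cap('scene','s7.png')"
```

```text
tcp [ 0.5609 -0.3878  0.2253] units [-0.6  -0.02  5.08] yang 88.5 F [-0.5 -0.7 -1.3] w 0.707 t 21.75
[[-0.996  0.025  0.08 ]
 [ 0.025  1.    -0.002]
 [-0.08  -0.    -0.997]]
```

View pics/w7.png

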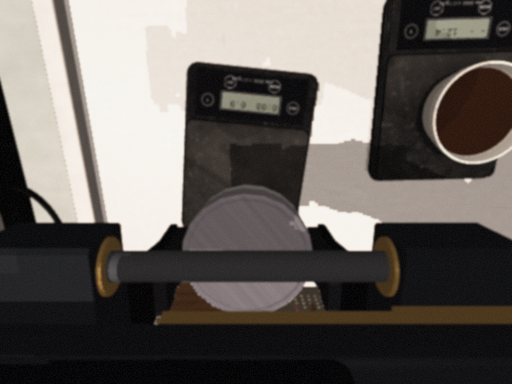

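View pics/s7.png

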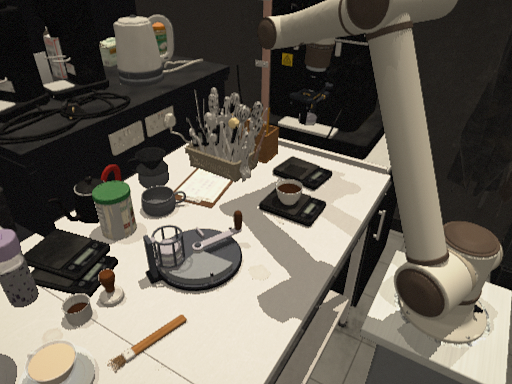

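View pics/t7.png

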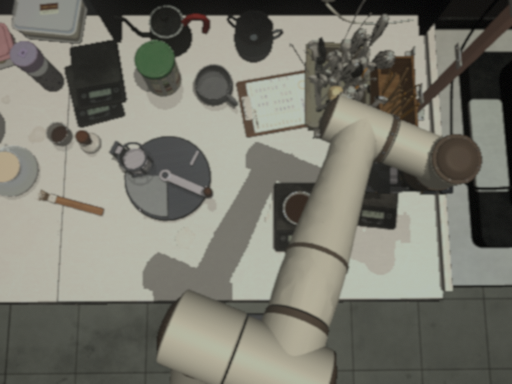

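```bash
python3 -c "
from h import *
print(sense()['joints'])
T=np.load('pics/t7.npz');S=np.load('pics/s7.npz')
def tri(a,b):
    A=[];
    d1=T['rotation']@np.linalg.solve(T['camera_matrix'],[*a,1.]);d2=S['rotation']@np.linalg.solve(S['camera_matrix'],[*b,1.])
    M=np.c_[d1,-d2];k=np.linalg.lstsq(M,S['eye']-T['eye'],rcond=None)[0]
    return T['eye']+k[0]*d1,S['eye']+k[1]*d2
print('fore end',tri((345,112),(275,32)));print('wrist end',tri((458,158),(325,25)))
for p in[(213,92),(240,95),(258,103),(232,110)]:
  d=S['rotation']@np.linalg.solve(S['camera_matrix'],[*p,1.])
  for y in(-.25,-.33,-.4): k=(y-S['eye'][1])/d[1];print(p,S['eye']+k*d)
"
```

```text
[-21.67978605  25.44671241   6.77701097  -1.75288618 -67.07246174
 -69.03225185]
fore end (array([ 0.62462041, -0.21497254,  0.53919534]), array([ 0.61120635, -0.22145708,  0.53613808]))
wrist end (array([ 0.54388004, -0.40906229,  0.53295714]), array([ 0.54040351, -0.41038779,  0.53275183]))
(213, 92) [ 0.85784936 -0.25        0.30905356]
(213, 92) [ 0.91842183 -0.33        0.27383551]
(213, 92) [ 0.97142274 -0.4         0.24301972]
(240, 95) [ 0.74787012 -0.25        0.31996397]
(240, 95) [ 0.80001741 -0.33        0.28558174]
(240, 95) [ 0.84564629 -0.4         0.25549728]
(258, 103) [ 0.67888093 -0.25        0.30678732]
(258, 103) [ 0.72574317 -0.33        0.27139566]
(258, 103) [ 0.76674763 -0.4         0.24042796]
(232, 110) [ 0.78093619 -0.25        0.2607809 ]
(232, 110) [ 0.83561658 -0.33        0.22186483]
(232, 110) [ 0.88346191 -0.4         0.18781326]
```

```bash
python3 -c "
from h import *
to([.588,-.389,.06])"
```

```text
tcp [ 0.5608 -0.3855  0.2256] units [-0.56 -0.12  6.69] yang 88.7 F [-0.7 -0.2 -2. ] w 0.704 t 21.9
```

Request:
servo_tool --deltas '[{"slide": [-0.1, -0.05, 0.6], "spin": 0}, {"slide": [-0.1, -0.05, 0.6], "spin": 0}, {"slide": [-0.1, 0, 0.6], "spin": 0}, {"slide": [-0.1, 0, 0.6], "spin": 0}, {"slide": [-0.1, 0, 0.6], "spin": 0}, {"slide": [-0.05, 0, 0.6], "spin": 0}, {"slide": [0, 0, 0.6], "spin": 0}]'

```text
time_s: 22.6
tcp_pos: [0.5852, -0.385, 0.114]
ee_rot: [[-0.997, 0.019, 0.08], [0.019, 1.0, -0.0], [-0.08, 0.001, -0.997]]
wrist_force: [0.1, -0.5, -0.2]
gripper_width: 0.707
```

```bash
python3 -c "
from h import *
to([.588,-.389,.06]);print(sense()['ee_rot'].round(3));cap('scene','s8.png');cap('wrist','w8.png')"
```

```text
tcp [ 0.5852 -0.385   0.114 ] units [ 0.06 -0.16  2.16] yang 88.9 F [ 0.1 -0.5 -0.2] w 0.707 t 22.6
[[-0.997  0.019  0.08 ]
 [ 0.019  1.    -0.   ]
 [-0.08   0.001 -0.997]]
```

View pics/s8.png

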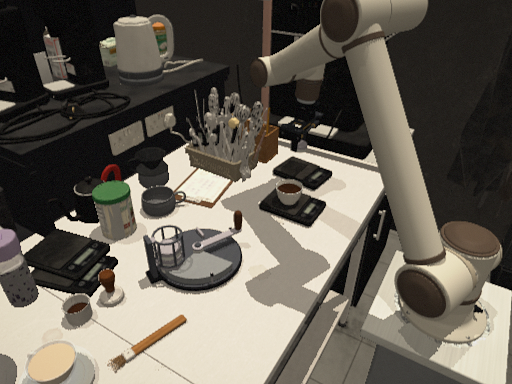

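View pics/w8.png

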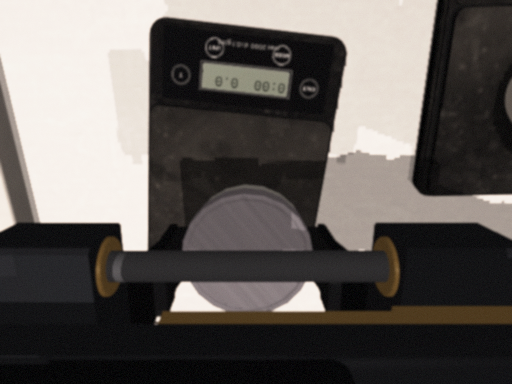

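```bash
python3 -c "
from h import *
W=np.load('pics/w8.npz');S=np.load('pics/scene0.npz');W7=np.load('pics/w7.npz')
for p in[(153,18),(346,38),(152,105),(333,124),(149,230),(318,220)]: print(p,ray(W,*p,.026))
print('w7')
for p in[(190,64),(317,75),(187,120),(308,130)]: print(p,ray(W7,*p,.026))
print('tin', ray(W,247,250,.135), ray(W,183,250,.135),ray(W,312,250,.135))
for p in[(302,156.5),(332,171.5),(308,187),(274,170)]: print('S',p,ray(S,*p,.026))
"
python3 -c "
import cv2
a=cv2.imread('pics/scene0.png');cv2.imwrite('pics/z5.png',cv2.resize(a[145:230,250:340],None,fx=7,fy=7,interpolation=cv2.INTER_CUBIC))"
```

```text
(153, 18) [ 0.46333932 -0.44236848  0.026     ]
(346, 38) [ 0.47752748 -0.31711641  0.026     ]
(152, 105) [ 0.5174087 -0.4490681  0.026    ]
(333, 124) [ 0.5330551  -0.32216379  0.026     ]
(149, 230) [ 0.61245001 -0.46207742  0.026     ]
(318, 220) [ 0.60681883 -0.32925145  0.026     ]
w7
(190, 64) [ 0.46366564 -0.44276317  0.026     ]
(317, 75) [ 0.47717652 -0.31647002  0.026     ]
(187, 120) [ 0.51800119 -0.45034303  0.026     ]
(308, 130) [ 0.53161013 -0.32362595  0.026     ]
tin [ 0.57346411 -0.38449327  0.135     ] [ 0.57283413 -0.41265116  0.135     ] [ 0.5741051 -0.3558433  0.135    ]
S (302, 156.5) [ 0.60739187 -0.48003239  0.026     ]
S (332, 171.5) [ 0.46244209 -0.43385538  0.026     ]
S (308, 187) [ 0.49381453 -0.28905306  0.026     ]
S (274, 170) [ 0.65070514 -0.32828783  0.026     ]
```

View pics/z5.png

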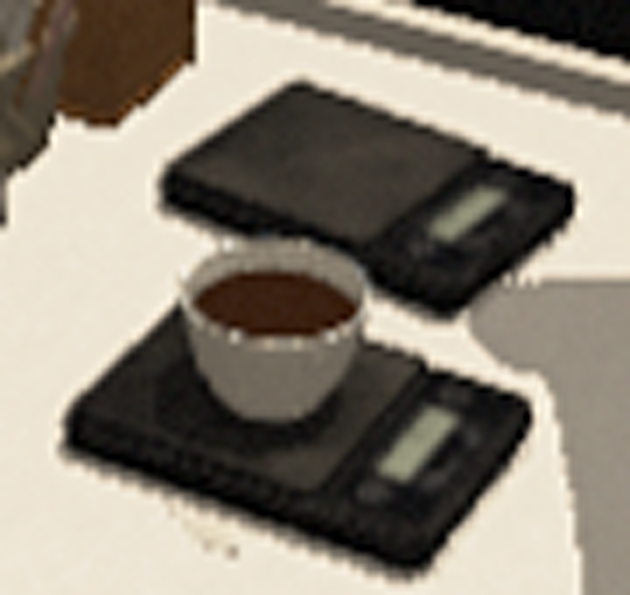

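```bash
python3 -c "
from h import *
W=np.load('pics/w8.npz');print(W['eye'])
for z in(.12,.132):print(z,[ray(W,247,v,z)[:2].round(4) for v in(186,313)])
print(proj(W,[.582,-.385,.132]),proj(W,[.582-.031,-.385,.1295]),proj(W,[.582+.031,-.385,.1345]))
a=cv2.imread('pics/w8.png');cv2.imwrite('pics/w8z.png',cv2.resize(a[170:330,140:360],None,fx=3.5,fy=3.5,interpolation=cv2.INTER_CUBIC))"
```

```text
[ 0.50314445 -0.38358495  0.26637726]
0.12 [array([ 0.5486, -0.3839]), array([ 0.6186, -0.3853])]
0.132 [array([ 0.5449, -0.3839]), array([ 0.6091, -0.3852])]
[246.24373969 263.56176178] [244.73877248 197.76966761] [247.60560316 323.09784232]
```

View pics/w8z.png

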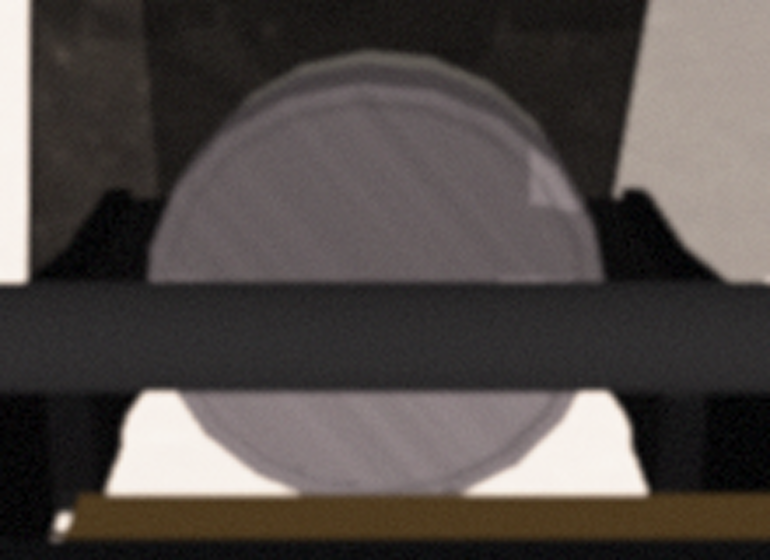

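Request:
servo_tool --deltas '[{"slide": [0, -0.1, 0.5], "spin": 0}, {"slide": [0, -0.1, 0.5], "spin": 0}, {"slide": [0, -0.05, 0.5], "spin": 0}, {"slide": [0, 0, 0.5], "spin": 0}, {"slide": [0, 0, 0.3], "spin": 0}, {"slide": [0, 0, 0.2], "spin": 0}, {"slide": [0, 0, 0], "spin": 0}]'

```text
time_s: 23.4
tcp_pos: [0.589, -0.3914, 0.0439]
ee_rot: [[-0.997, 0.02, 0.075], [0.02, 1.0, 0.001], [-0.075, 0.003, -0.997]]
wrist_force: [-0.5, 0.8, -1.4]
gripper_width: 0.715
```

```bash
python3 -c "
from h import *
to([.591,-.391,.032]);print(sense()['ee_rot'].round(3));cap('scene','s9.png');cap('wrist','w9.png')
a=cv2.imread('pics/s9.png');cv2.imwrite('pics/s9z.png',cv2.resize(a[60:210,220:340],None,fx=4,fy=4,interpolation=cv2.INTER_CUBIC))"
```

```text
tcp [ 0.589  -0.3914  0.0439] units [-0.04  0.02  0.48] yang 88.9 F [-0.5  0.8 -1.4] w 0.715 t 23.4
[[-0.997  0.02   0.075]
 [ 0.02   1.     0.001]
 [-0.075  0.003 -0.997]]
```

View pics/s9z.png

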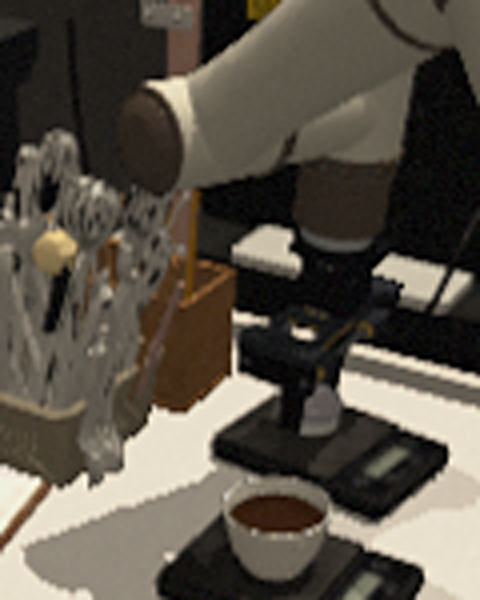

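View pics/w9.png

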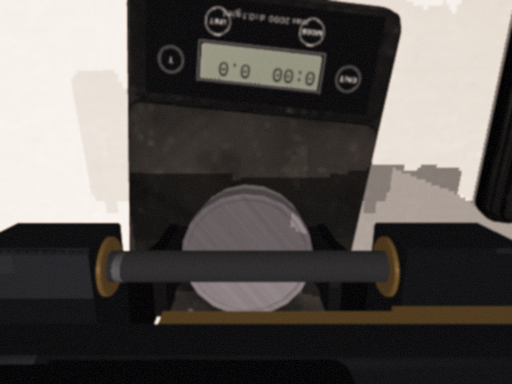

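Tin hangs about 10 mm above the pan, forearm in front of (not in) the cutlery. Lower in small steps until contact.

Request:
servo_tool --deltas '[{"slide": [0, 0, 0.15], "spin": 0}, {"slide": [0, 0, 0.12], "spin": 0}, {"slide": [0, 0, 0], "spin": 0}]'

```text
time_s: 23.8
tcp_pos: [0.5912, -0.3922, 0.04]
ee_rot: [[-0.997, 0.019, 0.08], [0.019, 1.0, -0.001], [-0.08, 0.001, -0.997]]
wrist_force: [0.4, 0.0, -0.2]
gripper_width: 0.704
```

Request:
servo_tool --deltas '[{"slide": [0, 0, 0.1], "spin": 0}, {"slide": [0, 0, 0], "spin": 0}]'

```text
time_s: 24.0
tcp_pos: [0.5916, -0.3922, 0.0377]
ee_rot: [[-0.997, 0.019, 0.081], [0.019, 1.0, -0.001], [-0.081, 0.0, -0.997]]
wrist_force: [-0.0, 1.2, -1.9]
gripper_width: 0.708
```

Request:
servo_tool --deltas '[{"slide": [0, 0, 0.12], "spin": 0}, {"slide": [0, 0, 0.0], "spin": 0}]'

```text
time_s: 24.2
tcp_pos: [0.5923, -0.3924, 0.035]
ee_rot: [[-0.996, 0.019, 0.082], [0.019, 1.0, -0.002], [-0.082, -0.0, -0.997]]
wrist_force: [0.8, 1.0, -0.9]
gripper_width: 0.706
```

Request:
servo_tool --deltas '[{"slide": [0, 0, 0.12], "spin": 0}, {"slide": [0, 0, 0], "spin": 0}]'

```text
time_s: 24.4
tcp_pos: [0.5935, -0.3926, 0.0336]
ee_rot: [[-0.996, 0.018, 0.084], [0.018, 1.0, -0.003], [-0.084, -0.002, -0.996]]
wrist_force: [0.2, -0.0, -0.4]
gripper_width: 0.701
```

Request:
servo_tool --deltas '[{"slide": [0.05, 0, 0.12], "spin": 0}, {"slide": [0, 0, 0], "spin": 0}]'

```text
time_s: 24.6
tcp_pos: [0.5944, -0.3927, 0.0329]
ee_rot: [[-0.996, 0.017, 0.088], [0.017, 1.0, -0.005], [-0.088, -0.003, -0.996]]
wrist_force: [-0.4, 0.2, -0.7]
gripper_width: 0.703
```

Request:
servo_tool --deltas '[{"slide": [0.05, 0, 0.12], "spin": 0}, {"slide": [0, 0, 0], "spin": 0}]'

```text
time_s: 24.8
tcp_pos: [0.5952, -0.3927, 0.0325]
ee_rot: [[-0.996, 0.016, 0.092], [0.015, 1.0, -0.007], [-0.092, -0.005, -0.996]]
wrist_force: [-0.5, -0.5, -0.9]
gripper_width: 0.7
```

```bash
python3 -c "
from h import *
to([.591,-.391,.032]);cap('wrist','w10.png');cap('scene','s10.png')
a=cv2.imread('pics/s10.png');cv2.imwrite('pics/s10z.png',cv2.resize(a[120:205,260:340],None,fx=7,fy=7,interpolation=cv2.INTER_CUBIC))"
```

```text
tcp [ 0.5952 -0.3927  0.0325] units [0.17 0.07 0.  ] yang 89.1 F [-0.5 -0.5 -0.9] w 0.7 t 24.8
```

View pics/s10z.png

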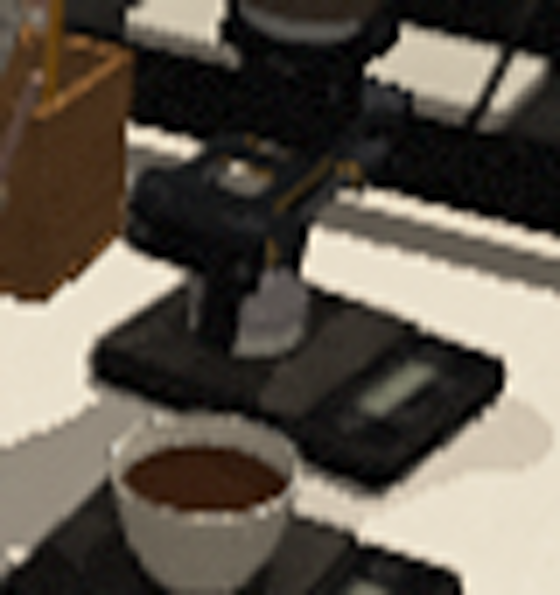

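```bash
python3 -c "
from h import *
s=sense();print(s['effort'],s['joints'],s['moment'])
T=cap('top','t10.png')
a=cv2.imread('pics/s10.png');b=cv2.imread('pics/t10.png')
o=np.zeros((600,800,3),np.uint8)
o[:,:400]=cv2.resize(a[70:190,205:285],(400,600),interpolation=cv2.INTER_CUBIC)
o[:,400:]=cv2.resize(b[30:210,300:420],(400,600),interpolation=cv2.INTER_CUBIC)
cv2.imwrite('pics/c10.png',o)"
```

```text
[-1.06233839e+00 -4.65679944e+01  1.48098689e+01  3.40565555e+00
  2.76450953e-01  3.45237600e-02] [-21.16555966  37.7373654   -1.23745765  -2.17333878 -45.94890585
 -68.29978422] [0.47858376 0.17703092 0.01992303]
```

View pics/c10.png

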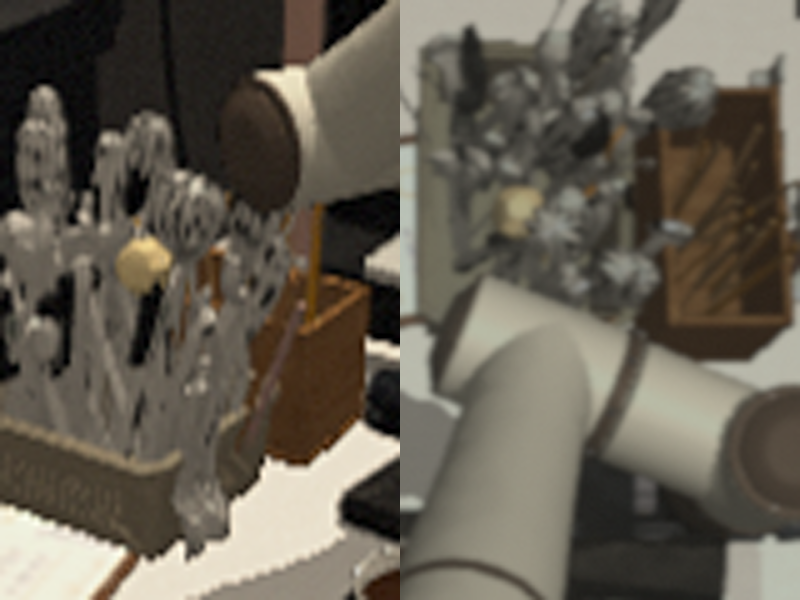

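View pics/w10.png

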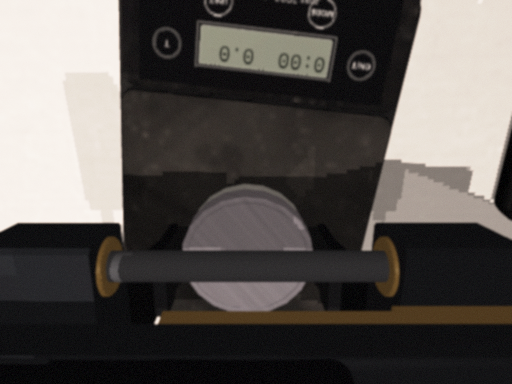

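Request:
servo_tool --deltas '[{"slide": [0.1, 0, -0.15], "spin": 0}, {"slide": [0.1, 0, -0.1], "spin": 0}, {"slide": [0, 0, 0], "spin": 0}]'

```text
time_s: 25.25
tcp_pos: [0.5878, -0.3924, 0.0357]
ee_rot: [[-0.996, 0.017, 0.089], [0.017, 1.0, -0.005], [-0.089, -0.003, -0.996]]
wrist_force: [0.3, 0.8, -0.9]
gripper_width: 0.709
```

```bash
python3 -c "
from h import *
s=sense();print(s['effort'].round(2),s['joints'].round(2),s['moment'].round(3),s['wrist_force']);to([.591,-.391,.032])
print(s['ee_rot'].round(3))"
```

```text
[ 5.000e-02 -4.915e+01  1.604e+01  3.590e+00  1.300e-01  1.000e-02] [-21.38  37.08  -1.92  -2.23 -46.16 -68.11] [-0.016  0.239  0.002] [ 0.30793733  0.78548595 -0.86062369]
tcp [ 0.5878 -0.3924  0.0357] units [-0.11  0.06  0.16] yang 89.0 F [ 0.3  0.8 -0.9] w 0.709 t 25.25
[[-0.996  0.017  0.089]
 [ 0.017  1.    -0.005]
 [-0.089 -0.003 -0.996]]
```

Request:
servo_tool --deltas '[{"slide": [0.25, 0.03, 0], "spin": 0}, {"slide": [0.05, 0, 0.1], "spin": 0}, {"slide": [0, 0, 0.1], "spin": 0}, {"slide": [0, 0, 0], "spin": 0}]'

```text
time_s: 25.65
tcp_pos: [0.5798, -0.3914, 0.0327]
ee_rot: [[-0.996, 0.016, 0.089], [0.016, 1.0, -0.005], [-0.089, -0.004, -0.996]]
wrist_force: [0.3, -0.9, -1.5]
gripper_width: 0.706
```

```bash
cat >> h.py <<'E'
def st():
    s=sense();print(s['effort'].round(2),s['moment'].round(3),s['wrist_force'].round(1),s['tcp_pos'].round(4),s['ee_rot'][:,2].round(3),s['time_s'])
E
python3 -c "
from h import *
st()"
```

```text
[  0.06 -48.8   15.94   3.59   0.07  -0.  ] [ 0.006  0.169 -0.015] [ 0.3 -0.9 -1.5] [ 0.5798 -0.3914  0.0327] [ 0.089 -0.005 -0.996] 25.65
```

Free here at z = 0.0327 (no contact torques), so the earlier stall came from the forearm brushing the cutlery. Continue down.

Request:
servo_tool --deltas '[{"slide": [0, 0, 0.1], "spin": 0}, {"slide": [0, 0, 0], "spin": 0}]'

```text
time_s: 25.85
tcp_pos: [0.5802, -0.3916, 0.0323]
ee_rot: [[-0.996, 0.016, 0.09], [0.015, 1.0, -0.006], [-0.09, -0.005, -0.996]]
wrist_force: [-1.3, 0.6, -0.3]
gripper_width: 0.704
```

```bash
python3 -c "
from h import *
st()"
```

```text
[ 3.600e-01 -4.786e+01  1.599e+01  3.450e+00  3.600e-01  1.000e-02] [0.013 0.412 0.016] [-1.3  0.6 -0.3] [ 0.5802 -0.3916  0.0323] [ 0.09  -0.006 -0.996] 25.85
```

Request:
servo_tool --deltas '[{"slide": [0, 0, 0.1], "spin": 0}, {"slide": [0, 0, 0], "spin": 0}]'

```text
time_s: 26.05
tcp_pos: [0.5805, -0.3917, 0.0322]
ee_rot: [[-0.996, 0.015, 0.09], [0.014, 1.0, -0.007], [-0.09, -0.006, -0.996]]
wrist_force: [0.6, -0.2, -0.5]
gripper_width: 0.706
```

```bash
python3 -c "
from h import *
st()"
```

```text
[ 4.300e-01 -4.808e+01  1.599e+01  3.450e+00  3.000e-01  1.000e-02] [-0.028  0.355  0.032] [ 0.6 -0.2 -0.5] [ 0.5805 -0.3917  0.0322] [ 0.09  -0.007 -0.996] 26.05
```

```bash
python3 -c "
from h import *
W=cap('wrist','w11.png');S=cap('scene','s11.png')
a=cv2.imread('pics/s11.png');b=cv2.imread('pics/scene0.png')
o=np.hstack([cv2.resize(x[130:205,260:340],None,fx=5,fy=5,interpolation=cv2.INTER_CUBIC) for x in(a,b)]);cv2.imwrite('pics/c11.png',o)
d=cv2.resize(cv2.imread('pics/w11.png')[170:330,140:360],None,fx=3.5,fy=3.5);cv2.imwrite('pics/w11z.png',d)"
```

```text
(no output)
```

View pics/c11.png

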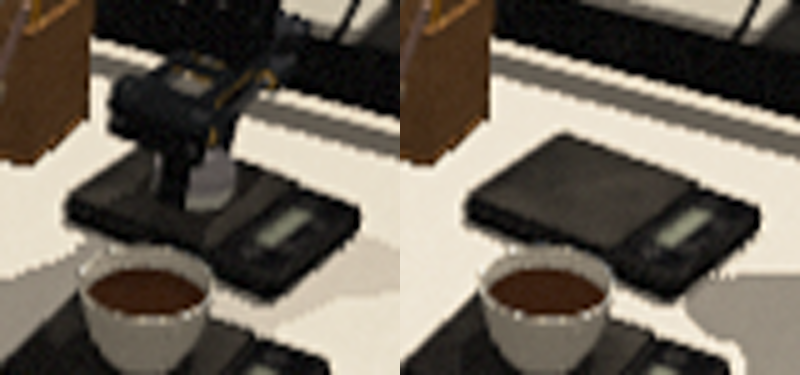

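View pics/w11.png

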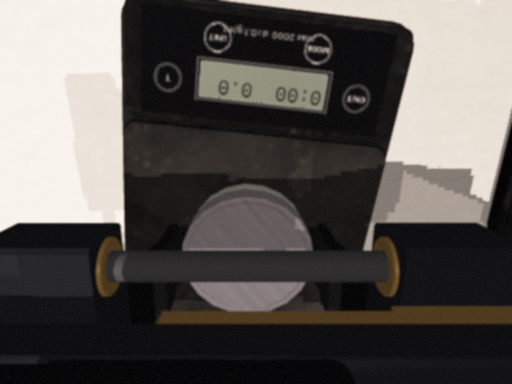

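```bash
python3 -c "
from h import *
S=np.load('pics/s11.npz')
t=np.linspace(0,6.28,100)
for z in(.026,.031,.036):
  for x in (.577,):
    P=np.array([proj(S,[x+.031*np.cos(a),-.391+.031*np.sin(a),z]) for a in t]); i=P[:,1].argmax();print(z,P[i],P[:,0].max(),P[P[:,0].argmax()])
a=cv2.imread('pics/s11.png')
g=S['frame'].astype(int);
for c in(299,301,303,305): print(c,g[160:178,c].sum(1))
"
```

```text
0.026 [300.31166405 172.36048674] 307.4277178798934 [307.42771788 168.76743559]
0.031 [300.41353573 171.19789012] 307.5413443072485 [307.54134431 167.61598803]
0.036 [300.51579551 170.03086442] 307.65539694296314 [307.65539694 166.46022144]
299 [ 50  30  22 142 242 263 249 233 249 280 323 268 144  75  74  89  76  82]
301 [256 314 271 253 270 265 252 229 246 293 318 254 112  88  76 105 140 144]
303 [252 271 258 260 256 266 251 229 257 297 324 252  65 124 154 141 139 141]
305 [175 260 254 265 261 248 228 241 294 275 168 112 139 138 138 142 107  66]
```

Tin's lower edge in the scene view (row ≈172) matches the pan height; it is resting. Release.

Request:
servo_tool --deltas '[{"slide": [0, 0, 0], "spin": 0}, {"slide": [0, 0, 0], "spin": 0}, {"slide": [0, 0, 0], "spin": 0}, {"slide": [0, 0, 0], "spin": 0}, {"slide": [0, 0, 0], "spin": 0}, {"slide": [0, 0, 0], "spin": 0}]' --gripper 0

```text
time_s: 26.75
tcp_pos: [0.5804, -0.3918, 0.0287]
ee_rot: [[-0.996, 0.016, 0.089], [0.015, 1.0, -0.006], [-0.089, -0.005, -0.996]]
wrist_force: [-0.1, 0.3, -0.8]
gripper_width: 0.998
```

```bash
python3 -c "
from h import *
st();cap('wrist','w12.png')"
```

```text
[  0.   -47.89  15.37   3.4    0.12   0.  ] [-0.076  0.118  0.021] [-0.1  0.3 -0.8] [ 0.5804 -0.3918  0.0287] [ 0.089 -0.006 -0.996] 26.75
```

View pics/w12.png

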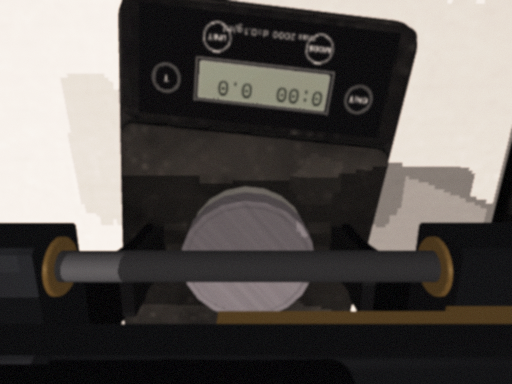

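Jaws open, tin stands. Retreat straight up along the fingers.

Request:
servo_tool --deltas '[{"slide": [0, 0, -0.2], "spin": 0}, {"slide": [0, 0, -0.4], "spin": 0}, {"slide": [0, 0, -0.6], "spin": 0}, {"slide": [0, 0, -0.7], "spin": 0}, {"slide": [0, 0, -0.7], "spin": 0}, {"slide": [0, 0, -0.7], "spin": 0}, {"slide": [0, 0, -0.7], "spin": 0}, {"slide": [0.3, 0, -0.7], "spin": 0}, {"slide": [0.5, 0, -0.7], "spin": 0}, {"slide": [0.8, 0, -0.5], "spin": 0}]'

```text
time_s: 27.8
tcp_pos: [0.5267, -0.3906, 0.1876]
ee_rot: [[-0.995, 0.013, 0.095], [0.013, 1.0, -0.01], [-0.095, -0.009, -0.995]]
wrist_force: [1.0, -0.2, -0.3]
gripper_width: 1.0
```

Request:
servo_tool --deltas '[{"slide": [0.9, -0.3, 0], "spin": 0}, {"slide": [0.9, -0.5, 0], "spin": 0}, {"slide": [0.9, -0.9, 0], "spin": 0}, {"slide": [0.9, -0.9, 0], "spin": 0}, {"slide": [0, -0.9, 0], "spin": 0}, {"slide": [0, -0.9, 0], "spin": 0}, {"slide": [0, -0.5, 0], "spin": 0}, {"slide": [0, 0, 0], "spin": 0}]'

```text
time_s: 28.6
tcp_pos: [0.4264, -0.5153, 0.1964]
ee_rot: [[-0.994, 0.014, 0.109], [0.012, 1.0, -0.019], [-0.109, -0.018, -0.994]]
wrist_force: [0.7, 0.4, -0.6]
gripper_width: 1.001
```

```bash
python3 -c "
from h import *
st();T=cap('top','t13.png');S=cap('scene','s13.png');cap('wrist','w13.png')
a=cv2.imread('pics/s13.png');b=cv2.imread('pics/t13.png')
o=np.zeros((600,800,3),np.uint8)
o[:300,:400]=cv2.resize(a[130:230,260:360],(400,300),interpolation=cv2.INTER_CUBIC)
o[300:,:400]=cv2.resize(a[200:295,135:255],(400,300),interpolation=cv2.INTER_CUBIC)
o[:,400:]=cv2.resize(b[140:265,325:408],(400,600),interpolation=cv2.INTER_CUBIC)
cv2.imwrite('pics/c13.png',o);cv2.imwrite('pics/t13s.png',b)"
```

```text
[ -0.56 -41.07  19.03   4.2    0.18   0.07] [ 0.073  0.233 -0.023] [ 0.7  0.4 -0.6] [ 0.4264 -0.5153  0.1964] [ 0.109 -0.019 -0.994] 28.6
```

View pics/c13.png

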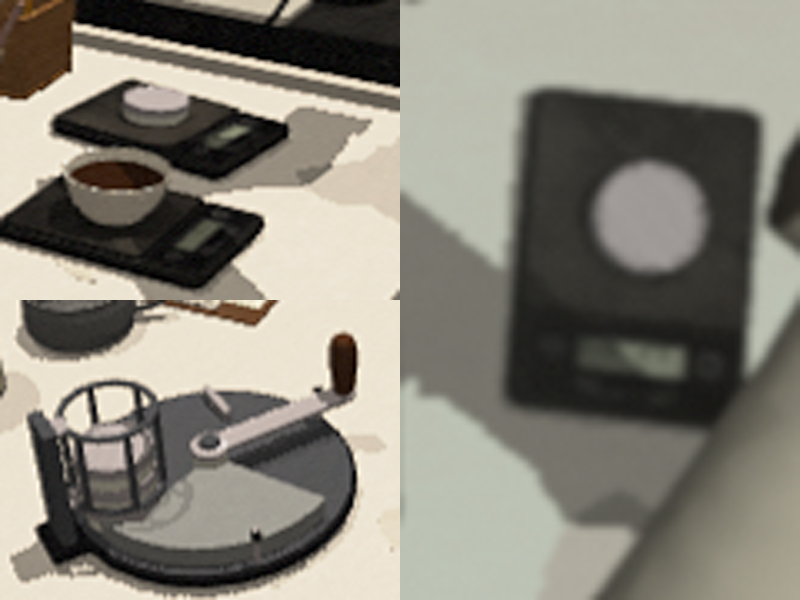

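View pics/t13.png

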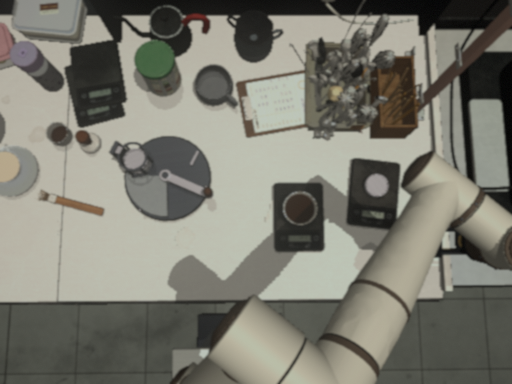

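```bash
python3 -c "
from h import *
T=np.load('pics/t13.npz');T0=np.load('pics/top0.npz')
f=T['frame'].astype(int);m=(f.min(2)>110).astype(np.uint8);m2=m*0;m2[170:200,362:392]=m[170:200,362:392]
cs,_=cv2.findContours(m2,0,1);c=max(cs,key=cv2.contourArea);e=cv2.minEnclosingCircle(c);print(e)
p=ray(T,*e[0],.050);print('tin',p,'err',p[:2]-[.587,-.391])
d=abs(f-T0['frame']).sum(2);print('busy diff',d[180:252,272:326].mean(), 'top edge of free scale',d[155:172,345:402].mean(),'lever',d[170:200,160:215].mean())
"
```

```text
((376.4545593261719, 184.77272033691406), 11.191978454589844)
tin [ 0.57851565 -0.39062389  0.05      ] err [-0.00848435  0.00037611]
busy diff 26.695730452674898 top edge of free scale 4.6191950464396285 lever 5.213939393939394
```

```bash
python3 -c "
from h import *
A=np.load('pics/top0.npz')['frame'];B=np.load('pics/t13.npz')['frame']
g=lambda x:cv2.Canny(x[176:256,268:330],40,120).astype(np.float32)
print(cv2.phaseCorrelate(g(A),g(B)))
r.finish_job()"
```

```text
((0.026125075801811448, 0.004862041194257927), 0.743880114145577)
the job is handed in; nothing more can be done
```

I swung the lever once to its stop and guided it back home. I then lifted the swept-out tin onto the empty scale's pan, retreated and handed the job in at about 28.6 s of the 58 s allowed. No verdict was reported.

Last checks:
- **Lever:** it reached about 93° (1.62 rad), judged from the tool pose, where it stopped moving and the force rose. In the final top view it is back where it started.
- **Magazine:** the stack dropped by one tin and sits in the cage. I judged this from the pictures and did not measure tin_2's height.
- **Tin on the pan:** it looks upright, and its centre is about 8.5 mm from my estimate of the pan centre (limit 25 mm). I placed it a little toward the robot.
- **Scales and bowl:** an image comparison of the busy scale and bowl showed a shift under 0.1 pixel. The free scale looks unmoved.

Two things were less clean:
- **Tool tilt:** the tool drifted to a tilt of about 5 to 6° while pushing the lever and carrying the tin. I removed the first drift by pulling against the lever grip. I left the second, so the tin was set down slightly tilted and settled flat when released.
- **A stall on lowering:** about 1 mm before touchdown the arm stopped moving down with only small forces. I thought the forearm was brushing the cutlery, so I backed off and moved 10 to 15 mm toward the robot. It stopped at the same height again, so it was most likely the tin meeting the pan. I could not rule out a light touch on the cutlery.

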